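# Set out the carving and sharpening place

### The job

Lay the grey stone beside the leather strop, on the side towards the carving blank, parallel to the strop and level with its middle, then lay the white stone centred on top of it, pointing the same way. Stand the oil can behind the strop (beyond its far end) on its middle line, and stand the mallet on its head in front of the blank (on the robot's side) on the blank's middle line. Leave a gap of about 30 mm between strop and grey stone, strop and can, blank and mallet; tip neither can nor mallet, and leave the glue bottle, offcut and tin where they are.

Things in the scene. Friction and masses are not known exactly. Their poses are not given: they have to be found in the camera images.
- strop: Fixed leather strop: a wooden block, 120 (its x, length) x 56 (its y) x 24 mm high, its top covered with red-brown leather with a green stripe of honing compound. Fixed to the bench, either left or right of the blank, turned up to 0.3 rad. Origin: centre of its underside, on the bench. x runs lengthwise, away from the robot (its back); y to its left.
- blank: Fixed carving blank: a pale square wooden block, 90 x 90 x 30 mm high, with a darker ring-shaped rosette on top; against its back face lies a wooden bench stop 14 mm thick, 110 mm wide, 22 mm high. Fixed to the bench, turned up to 0.3 rad. Origin: centre of the square block's underside. x points to its back, away from the robot; y to its left.
- grey_stone: Loose coarse stone: a dark grey bench stone in a pale wooden holder, one rigid piece: holder 100 (its x, length) x 50 (its y) x 12 mm, stone 92 x 46 mm on it, 28 mm high in all, flat on top, about 0.3 kg. Lies flat. Origin: centre of its underside, z up.
- white_stone: Loose fine stone: a plain white ceramic stone 80 (its x, length) x 34 (its y) x 18 mm high, about 0.12 kg. Lies flat. Origin: centre of its underside, z up.
- oil_can: Loose oil can: an upright red can, 44 mm in diameter, straight sides up to 52 mm, then a shoulder and a central brass spout up to 85 mm, about 0.15 kg. Stands upright. Origin: centre of its underside, z up.
- mallet: Loose small carver's mallet standing on its head, handle up: round brass head 44 mm in diameter at the foot, 46 mm high; above it a pale round wooden handle, 24 mm in diameter between 75 and 115 mm height, top at 125 mm; about 0.35 kg, the weight in the head. Origin: centre of its underside (the foot of the head), z up.
- glue: Bystander, loose: white bottle with a blue label and an orange cap, 54 mm in diameter, 130 mm high, at the far middle of the work. Origin: centre of its underside.
- offcut: Bystander, loose: flat wooden offcut 50 (its x) x 75 (its y) x 22 mm high, at the near middle. Origin: centre of its underside.
- tin: Bystander, loose: open aluminium tin, 68 mm in diameter, 60 mm high, at the far left. Origin: centre of its underside.
There are look-alikes about, which are no part of the job. What is meant by the oil_can is not turquoise, and is the smaller of those in its own colour.

How it is judged:
By the outcome, as a careful person would: the job done as asked, in the order asked, and still so for the second after the job is handed in, with the robot touching nothing.
It also fails if it takes over 118 s, if anything falls off the work surface, if the arm or the gripper's body presses on something with over 40 N, if the wrist force passes 120 N, or if a joint passes its speed limit or range.

### The arm

A 7-joint arm with a two-finger parallel gripper is mounted at the origin on the work surface. World frame = base frame: x ahead of the robot, y to its left, z up, the work surface at z = 0. Lengths are in m, angles in rad, forces in N, time in s.
With the tool pointing down it reaches from about 0.4 to 0.875 m from the base axis. Payload 19.3 kg.
Tool frame: the origin (TCP) lies between the finger pads; the fingertips stand 17 mm ahead of it and the grasp point (between the pads) lies 2 mm behind it; z points along the fingers, x is the direction in which the jaws open and shut, and the axes are right-handed (so a half turn about z gives the same grasp; the last joint's range is limited). The gripper opens to 85 mm and grips with 20 to 120 N. Pads are 22 mm wide; open, the fingers measure 114 mm over their backs; the gripper's body (76 mm by 85 mm) begins 54 mm behind the grasp point. The pads swing forward as they close: fully open they stand 13 mm farther back than shut.
Start: joints at [-1.271, 0.521, -0.036, 1.599, 0.021, 1.021, -0.113], TCP at [0.226, 0.583, 0.248] pointing down, gripper open.
Joint ranges: [-2.91, 2.91], [-0.3, 2.13], [-1.5, 1.42], [0.17, 2.43], [-1.26, 4.41], [0.16, 1.93], [-2.52, 2.52]. Speed limits (rad/s): [1.89, 1.89, 2.39, 2.39, 3.01, 3.01, 3.01].

### API

Orientations are given as [roll, pitch, yaw] about the fixed x, y, z axes, in that order (R = Rz(yaw) Ry(pitch) Rx(roll)).
In Python, from workcell import bot gives the robot as it stands. The module is installed in compiled form; this text tells all that it offers.
- The arm moves only by the tool arm_command, never from a script. Its argument "targets" is a list of rows, each a list of 6 numbers: the shift along the tool's x, y, z in mm, then the turn, a rotation vector about the tool's x, y, z in degrees. In form: [[x, y, z, wx, wy, wz], ...]. A call has 1 to 8 rows; each row shifts and turns the pose as measured when the row begins, along the tool's axes as they then stand; what a row does not reach is not made up. A row lasts 1/10 s, in which the tool goes at most 50 mm and 8.59 degrees, less where a joint would pass 70% of its speed; a pose out of reach is approached as far as the arm can. A call is refused whole if a number of a shift passes 50 or a number of a turn 8.59, either way. A call with a gripper value outside its range is refused whole. "grip" is the opening in per cent of the stroke, from 0 (shut) to 100 (fully open), set as the call begins (left out, the last holds). The fingers move at their own pace and stop on an object; "grip_force" is the grip in N (left out, the last holds). Time passes only in rows, so rows that do not move let the fingers close. It gives the time, the measured TCP pose, the force and the opening at its end, in the units of the state.
- bot.observe(): the state, without advancing time (a new reading comes with each control period).
- bot.grab_frame(name): name is "side" or "top" or "wrist"; returns a dict with "color" (420x560x3 uint8, red, green, blue), "depth" (420x560 float32, m along the optical axis (not along the pixel's ray), 0 where there is no reading), "fov_y" (degrees; the focal length in pixels is half the picture's height over the tangent of half this angle, whatever the lens; pixels are square), "cx", "cy" (the principal point, pixels), "R" (3x3) and "t" (3): a world point X has camera coordinates R X + t; the wrist camera has in their place "hand_eye" (4x4, takes a point from camera to tool coordinates, whose origin is the TCP and whose axes are the tool frame's). Camera axes: x right, y down, z forward; pixel columns grow to the right and rows downward; lengths in m; the calibration is good to about 2 mm. A picture is of the moment at which its call begins: read the wrist's pose just before it.
- bot.job_done(): hands the job in, once; it reports no verdict.
The state is a dict: "clock": time; "qpos": joint angles; "qd": joint speeds; "joint_efforts": joint torques, N m; "position": TCP position; "tool_rot": TCP orientation; "force": force on the tool from outside, world axes, zero at the start; "moment": the same for the moment, N m; "grip_width": finger opening in m.
Only numpy, scipy, OpenCV 4.12 (cv2) and the standard library are available. Lean on these libraries where they do the work, as an engineer would, in place of code of your own. Each camera call takes 0.05 s, during which the arm holds its last target. There are 200 camera calls.

## Working session

There is one attempt and no reset: what is moved stays moved. The work goes in short steps, Python scripts to look and compute and a tool call to move; the robot and the scene stay as the last step left them, time stands still between calls to the robot, and variables do not carry over. Pictures are saved under pics/ and viewed, about 12 in all and at most 16, crops included, and the job is handed in when it is done.

Besides the shell and the picture viewer there is one more tool, called by a JSON object that holds its "op" and its "data", one argument or row to a line. arm_command: Moves the arm, as the interface text tells. Its arguments: {"type":"object","properties":{"targets":{"type":"array"},"grip":{"type":"number"},"grip_force":{"type":"number"}},"required":["targets"]}

```bash
mkdir -p pics; cat > h.py <<'E'
import numpy as np, cv2
from workcell import bot
from scipy.spatial.transform import Rotation as Rn
def save(n,f): cv2.imwrite(f'pics/{n}.png',f['color'][:,:,::-1])
def f_(f): return f['color'].shape[0]/2/np.tan(np.radians(f['fov_y'])/2)
def ext(f,st=None):
    "camera->world R,c"
    if 'R' in f: R=np.array(f['R']);return R.T,-R.T@np.array(f['t'])
    Rt=Rn.from_euler('xyz',st['tool_rot']).as_matrix();H=np.array(f['hand_eye'])
    return Rt@H[:3,:3],Rt@H[:3,3]+np.array(st['position'])
def ray(f,uv,z,st=None):
    R,c=ext(f,st);uv=np.atleast_2d(uv);d=np.c_[(uv[:,0]-f['cx'])/f_(f),(uv[:,1]-f['cy'])/f_(f),np.ones(len(uv))]@R.T
    return c+d*((z-c[2])/d[:,2])[:,None]
def cloud(f,st=None):
    R,c=ext(f,st);D=f['depth'];v,u=np.mgrid[:D.shape[0],:D.shape[1]]
    P=np.stack([(u-f['cx'])/f_(f)*D,(v-f['cy'])/f_(f)*D,D],-1)@R.T+c
    P[D==0]=np.nan
    return P
E
python3 - <<'E'
from h import *
s=bot.observe();print(s)
for n in('top','side','wrist'):
    f=bot.grab_frame(n);save(n+'0',f);np.save(n+'0.npy',f,allow_pickle=True);print(n,ext(f,s)[1].round(3),f['fov_y'],f['cx'],f['cy'],(f['depth']>0).mean())
E
```

```text
{'clock': 0.0, 'qpos': array([-1.27122646,  0.52199811, -0.03631481,  1.5999748 ,  0.02122091,
        1.02107308, -0.11278593]), 'qd': array([-9.65934566e-04, -2.06461903e-03,  9.35579595e-04, -2.15194740e-03,
       -1.82457305e-03,  2.07928747e-03, -8.86985966e-05]), 'joint_efforts': array([ 2.90063263e-04, -9.27114701e+01,  1.97947159e+00, -3.69944608e+01,
        1.77066098e-02,  7.71265535e-03, -4.01704244e-05]), 'position': array([0.22581251, 0.5824663 , 0.24774766]), 'tool_rot': array([3.14149421e+00, 1.06333624e-03, 1.20102991e+00]), 'force': array([ 0.58732414,  0.48937711, -0.30934182]), 'moment': array([-0.00465418, -0.04265393, -0.05487844]), 'grip_width': 0.08514390846690412}
top [0.343 0.026 1.005] 53.64560015642128 280.5026006378511 204.96635436358855 0.9960246598639456
side [ 0.511 -0.615  0.78 ] 57.92912165951145 275.8750756428618 205.02524673338166 0.9959906462585034
wrist [0.162 0.608 0.373] 59.61177968884226 282.7095384980642 215.9458382550261 0.9959608843537415
```

View pics/top0.png

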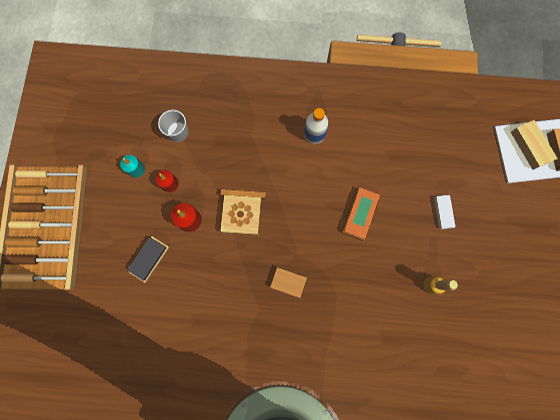

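View pics/side0.png

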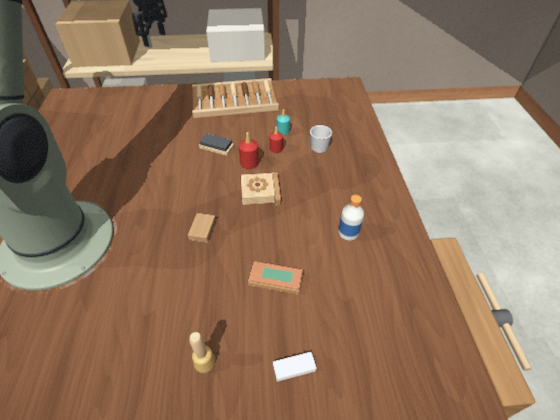

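The top view shows the strop at (362,213), the blank at (241,214), the grey stone at (148,259) and the white stone at (446,212). The small red can is at (166,180), with the larger red one at (185,215) and the turquoise one at (130,165). The mallet is at (435,285), the offcut at (288,282), the glue at (317,125) and the tin at (172,125).

```bash
cat > m.py <<'E'
from h import *
T=np.load('top0.npy',allow_pickle=True).item();S=np.load('side0.npy',allow_pickle=True).item()
def rect(f,box,lo,hi,dz=0.0,st=None):
    P=cloud(f,st);u0,v0,u1,v1=box;m=np.zeros(P.shape[:2],np.uint8);m[v0:v1,u0:u1]=1
    m&=((P[...,2]>lo)&(P[...,2]<hi)).astype(np.uint8)
    n,l,s,_=cv2.connectedComponentsWithStats(m);k=1+np.argmax(s[1:,4]);c,_=cv2.findContours((l==k).astype(np.uint8),0,1)
    c=max(c,key=len)[:,0];z=np.nanmedian(P[l==k][:,2]);q=ray(f,c,z+dz,st)[:,:2]
    (x,y),(a,b),t=cv2.minAreaRect((q*1000).astype(np.float32))
    if a<b:a,b,t=b,a,t+90
    return np.round([x,y,a,b,(t+90)%180-90,z*1000],1)
E
python3 - <<'E'
from m import *
print('top  x y len wid yaw z')
for n,b,lo,hi in [('strop',(335,175,390,250),.014,.04),('blank',(210,194,270,245),.026,.04),('grey',(120,230,175,290),.02,.04),('white',(430,185,465,240),.01,.03),('can',(145,165,180,193),.03,.055),('canup',(145,160,180,193),.058,.1),('mall',(415,265,465,300),.02,.05),('malltop',(415,265,475,300),.115,.14),('glue',(295,95,340,150),.11,.15),('offc',(260,260,315,305),.012,.04),('bigcan',(165,195,205,232),.03,.06),('bigtop',(160,195,205,235),.07,.15),('tin',(150,100,195,145),.05,.08)]:
    print(n,rect(T,b,lo,hi))
print('side')
for n,b,lo,hi in [('strop',(240,255,310,300),.014,.04),('blank',(235,165,275,210),.026,.04),('grey',(190,130,240,160),.02,.04),('white',(265,345,325,385),.01,.03),('can',(266,120,287,155),.03,.05),('canup',(266,120,287,155),.06,.1),('malltop',(180,325,220,375),.117,.14),('bigup',(235,130,262,170),.07,.15)]:
    print(n,rect(S,b,lo,hi))
P=cloud(T);print('bench z',np.nanmedian(P[320:360,300:500,2]),np.nanmedian(cloud(S)[300:340,100:170,2]))
E
```

```text
top  x y len wid yaw z
strop [ 543.4 -149.6  120.    55.7  -16.1   24.4]
blank [515.4 138.2  90.1  90.1   0.7  30.5]
grey [392.1 347.4  92.3  48.5 -26.   28. ]
white [ 565.9 -352.3   80.9   36.7    9.5   18.3]
can [579.5 321.6  49.4  41.6  50.7  51. ]
canup [581.9 324.5  29.8  25.9   8.3  60.7]
mall [ 387.4 -320.8   39.    38.9   10.    42.4]
malltop [ 387.9 -326.8   23.4   20.5  -85.1  123.5]
glue [740.3 -24.9  29.   25.    4.9 129.3]
offc [366.   11.6  74.8  49.8  75.8  22.4]
bigcan [483.3 249.6  55.6  23.9 -38.4  44.7]
bigtop [494.2 262.7  54.5  53.6 -82.   76.7]
tin [720.5 324.3  68.6  66.6  60.3  57.9]
side
strop [ 545.3 -154.1  118.8   59.3  -16.1   22.8]
blank [516.  137.2  91.9  89.5 -89.1  29.3]
grey [393.1 345.5  95.8  53.9 -26.4  26.6]
white [ 567.  -354.3   79.9   35.3   10.1   16.8]
can [582.3 312.8  43.9  40.7  86.3  40.7]
canup [584.7 326.9  44.3  17.7  71.2  67.6]
malltop [ 389.7 -330.3   21.8   20.1  -45.7  123.2]
bigup [490.4 268.7  77.9  50.6 -63.5  77.4]
bench z 0.0007724346366443369 -0.0013857700125380346
```

```bash
cat > plan.py <<'E'
import sys
from h import *
def plan(x,y,z,yaw):
    "mm, deg: remaining shift in tool axes and number of rows"
    s=bot.observe();R=Rn.from_euler('xyz',s['tool_rot']);d=R.inv().apply(np.array([x,y,z])-np.array(s['position'])*1000)
    G=Rn.from_euler('xyz',[180,0,yaw],degrees=True);w=(R.inv()*G).as_rotvec(degrees=True)
    w2=(R.inv()*Rn.from_euler('xyz',[180,0,yaw+180],degrees=True)).as_rotvec(degrees=True)
    print('t',round(s['clock'],2),'pos',(np.array(s['position'])*1e3).round(1),'rot',np.degrees(s['tool_rot']).round(1),'F',s['force'].round(1),'w',round(s['grip_width']*1e3,1),'q7',s['qpos'][6].round(2))
    print('shift',d.round(1),np.linalg.norm(d).round(),'turn',w.round(1),'or',w2.round(1))
if __name__=='__main__': plan(*map(float,sys.argv[1:5]))
E
python3 plan.py 392.5 346.5 190 64
```

```text
t 0.15 pos [225.8 582.5 247.9] rot [180.    0.   68.8] F [ 0.2  1.1 -0. ] w 85.4 q7 -0.11
shift [-159.8  240.7   58. ] 295.0 turn [0.  0.  4.8] or [-1.000e-01  0.000e+00 -1.752e+02]
```

{"op": "arm_command", "data": {
  "targets": [
    [-23, 34.5, 0, 0, 0, 0],
    [-23, 34.5, 0, 0, 0, 0],
    [-23, 34.5, 0, 0, 0, 0],
    [-23, 34.5, 0, 0, 0, 0],
    [-23, 34.5, 0, 0, 0, 0],
    [-23, 34.5, 0, 0, 0, 0],
    [-22, 34.5, 0, 0, 0, 0],
    [0, 0, 20, 0, 0, 4.8]
  ],
  "grip": 100,
  "grip_force": 60
}}

```text
clock: 0.95
position: [0.3983, 0.3376, 0.2273]
tool_rot: [3.141, 0.0, 1.12]
force: [0.2, 1.2, -1.0]
grip_width: 0.0854
```

```bash
python3 plan.py 392.5 346.5 190 64; python3 - <<'E'
from h import *
s=bot.observe();f=bot.grab_frame('wrist');save('w1',f);np.save('w1.npy',{'f':f,'s':s},allow_pickle=True)
E
```

```text
t 0.95 pos [398.3 337.6 227.3] rot [180.    0.   64.2] F [ 0.2  1.2 -1. ] w 85.4 q7 0.32
shift [ 5.5 -9.1 37.3] 39.0 turn [0.  0.  0.2] or [  -0.     0.  -179.8]
```

View pics/w1.png

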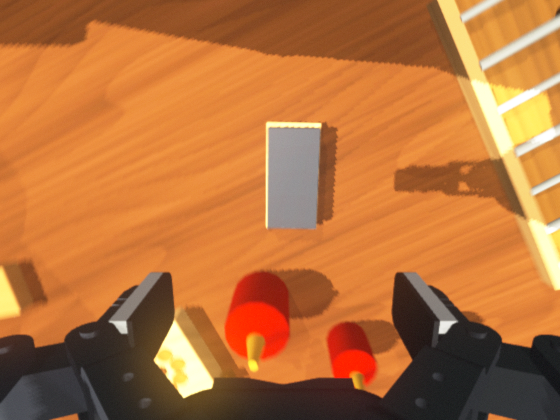

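The wrist view shows the grey stone square to the jaws, at about (293,176). The big red can is at (258,315) and the small one at (352,350).

```bash
python3 - <<'E'
from m import *
d=np.load('w1.npy',allow_pickle=True).item();f,s=d['f'],d['s']
print(rect(f,(240,100,345,250),.02,.04,0,s), rect(f,(240,100,345,250),.006,.04,0,s))
E
python3 plan.py 392.5 346.5 90 64
```

```text
[390.7 351.7  91.9  45.4 -26.4  27.3] [388.6 352.   96.1  47.5 -26.4  27.2]
t 1.0 pos [395.5 338.5 223.3] rot [-179.9    0.3   63.8] F [-1.  -0.5 -4.8] w 85.4 q7 0.31
shift [  6.4  -5.9 133.3] 134.0 turn [-0.1  0.3 -0.2] or [  0.4   0.2 179.8]
```

{"op": "arm_command", "data": {
  "targets": [
    [2, -2, 25, 0, 0, 0],
    [2, -2, 25, 0, 0, 0],
    [2, -2, 20, 0, 0, 0],
    [0, 0, 0, 0, 0, 0],
    [0, 0, 0, 0, 0, 0]
  ]
}}

```text
clock: 1.5
position: [0.3904, 0.3484, 0.1514]
tool_rot: [-3.138, 0.006, 1.122]
force: [0.6, 0.4, 0.4]
grip_width: 0.0855
```

```bash
cat > look.py <<'E'
from m import *
def look(name):
    s=bot.observe();f=bot.grab_frame('wrist');save(name,f);np.save(name+'.npy',{'f':f,'s':s},allow_pickle=True);return f,s
E
python3 - <<'E'
from look import *
f,s=look('w2')
print(s['position'],np.abs(s['qd']).max(),rect(f,(150,20,430,330),.02,.04,0,s))
E
python3 plan.py 392.5 346.5 90 64
```

```text
[0.39036441 0.34844226 0.15140794] 0.013518316712701027 [390.5 351.6  92.2  45.8 -26.4  27.3]
t 1.55 pos [390.4 348.5 151.6] rot [-179.8    0.3   64.3] F [0.  0.1 0.4] w 85.3 q7 0.3
shift [-0.5  3.  61.6] 62.0 turn [-0.2  0.3  0.3] or [  -0.5   -0.4 -179.7]
```

{"op": "arm_command", "data": {
  "targets": [
    [1.5, 0, 30, 0, 0, 0],
    [0, 0, 30, 0, 0, 0],
    [0, 0, 30, 0, 0, 0],
    [0, 0, 20, 0, 0, 0],
    [0, 0, 10, 0, 0, 0],
    [0, 0, 0, 0, 0, 0],
    [0, 0, 0, 0, 0, 0]
  ]
}}

```text
clock: 2.25
position: [0.394, 0.3545, 0.0361]
tool_rot: [-3.141, -0.006, 1.125]
force: [-0.8, 1.2, -1.1]
grip_width: 0.0851
```

```bash
python3 plan.py 391 350 22 63.7
```

```text
t 2.25 pos [394.  354.5  36.1] rot [-180.    -0.4   64.4] F [-0.8  1.2 -1.1] w 85.1 q7 0.3
shift [-5.4 -0.7 14.1] 15.0 turn [-0.  -0.4  0.7] or [ 6.000e-01 -1.000e-01 -1.793e+02]
```

{"op": "arm_command", "data": {
  "targets": [
    [-5.4, -0.7, 7, 0, -0.4, 0.7],
    [0, 0, 6.5, 0, 0, 0],
    [0, 0, 0, 0, 0, 0],
    [0, 0, 0, 0, 0, 0]
  ]
}}

```text
clock: 2.65
position: [0.3919, 0.3507, 0.0243]
tool_rot: [3.141, -0.003, 1.111]
force: [1.3, -0.1, -0.2]
grip_width: 0.0854
```

```bash
python3 plan.py 391 350 22 63.7
```

```text
t 2.65 pos [391.9 350.7  24.3] rot [180.   -0.2  63.7] F [ 1.3 -0.1 -0.2] w 85.4 q7 0.29
shift [-1.  -0.5  2.3] 3.0 turn [ 0.  -0.2 -0. ] or [ -0.2  -0.  180. ]
```

{"op": "arm_command", "data": {
  "targets": [
    [-1, -0.5, 2, 0, 0, 0],
    [0, 0, 0, 0, 0, 0],
    [0, 0, 0, 0, 0, 0],
    [0, 0, 0, 0, 0, 0],
    [0, 0, 0, 0, 0, 0],
    [0, 0, 0, 0, 0, 0],
    [0, 0, 0, 0, 0, 0],
    [0, 0, 0, 0, 0, 0]
  ],
  "grip": 0,
  "grip_force": 60
}}

```text
clock: 3.45
position: [0.3912, 0.3502, 0.0232]
tool_rot: [3.141, -0.003, 1.111]
force: [-0.6, -0.7, 0.5]
grip_width: 0.047
```

```bash
python3 plan.py 567 -71.2 120 73.9
```

```text
t 3.45 pos [391.2 350.2  23.2] rot [180.   -0.2  63.7] F [-0.6 -0.7  0.5] w 47.0 q7 0.29
shift [-299.4  344.5  -97.7] 467.0 turn [  0.1  -0.2 -10.2] or [-3.000e-01 -1.000e-01  1.698e+02]
```

{"op": "arm_command", "data": {
  "targets": [
    [0, 0, -15, 0, 0, 0],
    [0, 0, -30, 0, 0, 0],
    [0, 0, -40, 0, 0, 0],
    [0, 0, -30, 0, 0, 0],
    [-5, 5, 0, 0, 0, 0],
    [-20, 23, 0, 0, 0, 0],
    [-30, 35, 0, 0, 0, 0],
    [-30, 35, 0, 0, 0, 0]
  ]
}}

```text
clock: 4.25
position: [0.4393, 0.2315, 0.1461]
tool_rot: [-3.141, -0.006, 1.122]
force: [1.9, 0.4, -3.3]
grip_width: 0.047
```

```bash
python3 plan.py 567 -71.2 120 73.9
```

```text
t 4.25 pos [439.3 231.5 146.1] rot [-180.    -0.3   64.3] F [ 1.9  0.4 -3.3] w 47.0 q7 0.54
shift [-217.4  246.4   24.7] 330.0 turn [-0.  -0.3 -9.6] or [ -0.5   0.  170.4]
```

{"op": "arm_command", "data": {
  "targets": [
    [-29, 34, 0, 0, 0, -1.2],
    [-29, 34, 0, 0, 0, -1.2],
    [-28, 33, 0, 0, 0, -1.2],
    [-27, 33, 0, 0, 0, -1.2],
    [-27, 33, 0, 0, 0, -1.2],
    [-25, 33, 0, 0, 0, -1.2],
    [-12, 15, 0, 0, 0, -1.2],
    [0, 0, 0, 0, 0, -1.2]
  ]
}}

```text
clock: 5.05
position: [0.5717, -0.035, 0.1443]
tool_rot: [-3.139, -0.001, 1.287]
force: [-0.1, -0.4, -3.0]
grip_width: 0.0471
```

```bash
python3 plan.py 567 -71.2 120 73.9
```

```text
t 5.05 pos [571.7 -35.  144.3] rot [-1.799e+02 -1.000e-01  7.380e+01] F [-0.1 -0.4 -3. ] w 47.1 q7 1.24
shift [-36.1   5.7  24.2] 44.0 turn [-0.1 -0.1 -0.1] or [-1.000e-01  2.000e-01  1.799e+02]
```

{"op": "arm_command", "data": {
  "targets": [
    [-18, 3, 12, 0, 0, 0],
    [-15, 2, 12, 0, 0, 0],
    [-2, 0, 0, 0, 0, 0],
    [0, 0, 0, 0, 0, 0],
    [0, 0, 0, 0, 0, 0]
  ]
}}

```text
clock: 5.55
position: [0.5643, -0.0695, 0.1187]
tool_rot: [-3.136, -0.002, 1.289]
force: [-0.4, -0.3, -3.9]
grip_width: 0.0472
```

```bash
python3 plan.py 567 -71.2 120 73.9; python3 - <<'E'
from look import *
f,s=look('w3');g=bot.grab_frame('top');save('t3',g);np.save('t3.npy',g,allow_pickle=True)
cv2.imwrite('pics/c3.png',np.vstack([f['color'][:,:,::-1],g['color'][:,:,::-1]])[::2,::2].copy())
E
```

```text
t 5.55 pos [564.3 -69.5 118.7] rot [-1.797e+02 -1.000e-01  7.390e+01] F [-0.4 -0.3 -3.9] w 47.2 q7 1.3
shift [-0.8  3.  -1.4] 3.0 turn [-0.3 -0.1 -0. ] or [ -0.2   0.5 180. ]
```

View pics/w3.png

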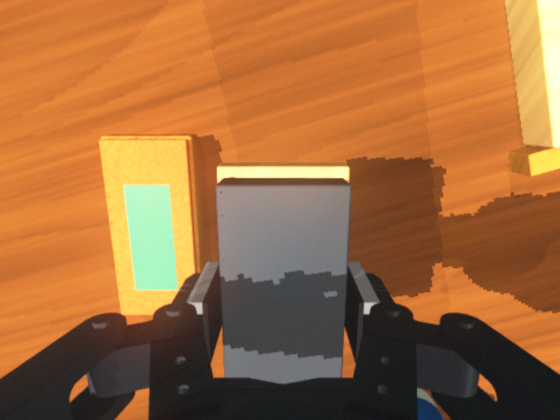

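The wrist view shows the held grey stone level between the pads, its near end at (283,170). The strop is at left, with its near edge at row 135 and columns 100–195. The blank is at top right.

```bash
python3 - <<'E'
from look import *
d=np.load('w3.npy',allow_pickle=True).item();f,s=d['f'],d['s'];P=cloud(f,s)
for r in [(80,120,210,330)]: 
    m=(P[...,2]>.018)&(P[...,2]<.03);m[:, :80]=0;m[:,215:]=0
    v,u=np.where(m);print(u.min(),u.max(),v.min(),v.max())
    # strop near edge & left/right edges in world
    q=P[m][:,:2]*1000;print('strop rect',cv2.minAreaRect(q.astype(np.float32)))
    # edge lines in strop axes
    th=np.radians(-16.1);X=np.array([np.cos(th),np.sin(th)]);Y=np.array([-X[1],X[0]])
    a=q@X;b=q@Y;print('strop along near',np.percentile(a,.5),'lat',np.percentile(b,[.5,99.5]),'mid lat',np.percentile(b,[.5,99.5]).mean())
m=(P[...,2]>.09)&(P[...,2]<.13);m[:,:215]=0;m[:,352:]=0;m[300:]=0
q=P[m]*1000;print('stone z',np.percentile(q[:,2],[1,50,99]),'near end',np.percentile(q[:,:2]@X,.5),'lat',np.percentile(q[:,:2]@Y,[1,99]))
v,u=np.where(m&(P[...,2]>.115)); 
mm=m&(P[...,2]>.115);A=np.c_[P[mm][:,:2],np.ones(mm.sum())];print('top slope',np.linalg.lstsq(A,P[mm][:,2],rcond=None)[0])
print('tcp',np.array(s['position'][:2])*1000@X,np.array(s['position'][:2])*1000@Y)
E
```

```text
99 199 135 314
strop rect ((543.2252197265625, -147.92074584960938), (53.87445068359375, 118.06773376464844), 73.96122741699219)
strop along near 506.0034715110796 lat [-17.83874729  33.78804292] mid lat 7.974647816278171
stone z [ 99.94870884 122.79907254 124.45852615] near end 510.92290842753414 lat [ 67.14689123 114.26530381]
top slope [ 0.00803369 -0.00246882  0.11832558]
tcp 561.4980955013999 89.67949976591518
```

{"op": "arm_command", "data": {
  "targets": [
    [0, 2.5, 15, -0.3, 0, 0],
    [0, 0, 25, 0, 0, 0],
    [0, 0, 20, 0, 0, 0],
    [0, 0, 10, 0, 0, 0],
    [0, 0, 0, 0, 0, 0],
    [0, 0, 0, 0, 0, 0]
  ]
}}

```text
clock: 6.25
position: [0.5698, -0.0663, 0.0497]
tool_rot: [3.136, -0.004, 1.294]
force: [-0.0, 0.2, -1.9]
grip_width: 0.047
```

```bash
python3 plan.py 566.9 -69.7 23.7 73.9
```

```text
t 6.25 pos [569.8 -66.3  49.7] rot [179.7  -0.2  74.2] F [-0.   0.2 -1.9] w 47.0 q7 1.29
shift [-4.2 -2.  26. ] 26.0 turn [ 0.3 -0.2  0.3] or [   0.4    0.5 -179.7]
```

{"op": "arm_command", "data": {
  "targets": [
    [-4.2, -2, 10, 0.3, 0, 0.3],
    [0, 0, 8, 0, 0, 0],
    [0, 0, 4, 0, 0, 0],
    [0, 0, 0, 0, 0, 0],
    [0, 0, 0, 0, 0, 0]
  ]
}}

```text
clock: 6.75
position: [0.5678, -0.0701, 0.0279]
tool_rot: [3.139, -0.005, 1.288]
force: [0.0, 0.7, -3.5]
grip_width: 0.047
```

```bash
python3 plan.py 566.9 -69.7 23.7 73.9
```

```text
t 6.75 pos [567.8 -70.1  27.9] rot [179.8  -0.3  73.8] F [ 0.   0.7 -3.5] w 47.0 q7 1.3
shift [ 0.1 -1.   4.2] 4.0 turn [ 0.2 -0.3 -0.1] or [ -0.4  -0.3 179.9]
```

{"op": "arm_command", "data": {
  "targets": [
    [0, -1, 2, 0.2, 0, 0],
    [0, 0, 2, 0, 0, 0],
    [0, 0, 0.5, 0, 0, 0],
    [0, 0, 0, 0, 0, 0],
    [0, 0, 0, 0, 0, 0]
  ]
}}

```text
clock: 7.25
position: [0.5671, -0.0697, 0.0235]
tool_rot: [-3.141, -0.005, 1.288]
force: [0.4, -0.7, -3.2]
grip_width: 0.0472
```

```bash
python3 plan.py 566.9 -69.7 23.7 73.9
```

```text
t 7.25 pos [567.1 -69.7  23.5] rot [-180.    -0.3   73.8] F [ 0.4 -0.7 -3.2] w 47.2 q7 1.3
shift [-0.  -0.2 -0.2] 0.0 turn [-0.  -0.3 -0.1] or [ -0.5   0.  179.9]
```

{"op": "arm_command", "data": {
  "targets": [
    [0, 0, 1, 0, 0, 0],
    [0, 0, 0.3, 0, 0, 0],
    [0, 0, 0, 0, 0, 0]
  ]
}}

```text
clock: 7.55
position: [0.5672, -0.0697, 0.0233]
tool_rot: [3.141, -0.005, 1.288]
force: [0.1, -0.5, -4.1]
grip_width: 0.0475
```

{"op": "arm_command", "data": {
  "targets": [
    [0, 0, 0, 0, 0, 0],
    [0, 0, 0, 0, 0, 0],
    [0, 0, 0, 0, 0, 0],
    [0, 0, 0, 0, 0, 0]
  ],
  "grip": 68
}}

```text
clock: 7.95
position: [0.5679, -0.0698, 0.0237]
tool_rot: [3.14, -0.006, 1.288]
force: [-0.4, 0.4, -0.8]
grip_width: 0.0574
```

{"op": "arm_command", "data": {
  "targets": [
    [0, 0, -10, 0, 0, 0],
    [0, 0, -30, 0, 0, 0],
    [0, 0, -40, 0, 0, 0],
    [0, 0, -40, 0, 0, 0],
    [0, 0, -30, 0, 0, 0],
    [0, 0, 0, 0, 0, 0]
  ]
}}

```text
clock: 8.55
position: [0.5669, -0.0706, 0.1821]
tool_rot: [3.14, -0.006, 1.288]
force: [-0.0, 0.2, -0.1]
grip_width: 0.058
```

```bash
python3 plan.py 566.5 -353 150 99.8
```

```text
t 8.55 pos [566.9 -70.6 182.1] rot [179.9  -0.3  73.8] F [-0.   0.2 -0.1] w 58.0 q7 1.31
shift [-271.5   78.3   30.7] 284.0 turn [  0.1  -0.3 -26. ] or [ -0.4  -0.2 154. ]
```

{"op": "arm_command", "data": {
  "targets": [
    [-35, 10, 0, 0, 0, 0],
    [-39, 11, 0, 0, 0, 0],
    [-39, 11, 0, 0, 0, 0],
    [-39, 11, 0, 0, 0, 0],
    [-39, 11, 0, 0, 0, 0],
    [-39, 11, 0, 0, 0, 0],
    [-30, 9, 0, 0, 0, 0],
    [0, 0, 0, 0, 0, -8]
  ],
  "grip": 100
}}

```text
clock: 9.35
position: [0.5652, -0.3495, 0.1828]
tool_rot: [3.137, -0.006, 1.433]
force: [-1.6, 0.5, 0.0]
grip_width: 0.0856
```

{"op": "arm_command", "data": {
  "targets": [
    [0, 0, 0, 0, 0, -8],
    [0, 0, 0, 0, 0, -8],
    [0, 0, 0, 0, 0, 0],
    [0, 0, 0, 0, 0, 0]
  ]
}}

```text
clock: 9.75
position: [0.5634, -0.3512, 0.182]
tool_rot: [3.137, -0.006, 1.719]
force: [-0.6, -0.2, 1.4]
grip_width: 0.0852
```

```bash
cat > chk.py <<'E'
from look import *
import sys
f,s=look(sys.argv[1]);g=bot.grab_frame('top');save(sys.argv[1]+'t',g);np.save(sys.argv[1]+'t.npy',g,allow_pickle=True)
E
python3 chk.py w4; python3 - <<'E'
from look import *
g=np.load('w4t.npy',allow_pickle=True).item()
a=rect(g,(335,175,390,250),.014,.04)
b=rect(g,(290,170,346,245),.02,.04);print(a,b)
th=np.radians(a[4]);X=np.array([np.cos(th),np.sin(th)]);Y=np.array([-X[1],X[0]]);d=(b-a)[:2];print('along',d@X,'lat',d@Y)
d=np.load('w4.npy',allow_pickle=True).item();f,s=d['f'],d['s']
P=cloud(f,s);m=((P[...,2]>.012)&(P[...,2]<.03));m[300:]=0;v,u=np.where(m);print(u.min(),u.max(),v.min(),v.max())
E
python3 plan.py 566.5 -353 120 99.8
```

```text
[ 543.4 -149.6  120.    55.9  -15.9   24.3] [567.6 -70.6  93.7  46.  -16.2  28.3]
along 1.6313614143887951 lat 82.60737654674458
256 559 132 292
t 9.85 pos [ 563.6 -351.1  182.1] rot [179.8  -0.3  98.6] F [-0.9  0.1  0.5] w 85.2 q7 2.13
shift [-2.7  2.3 62.1] 62.0 turn [ 0.2 -0.3 -1.2] or [ -0.5  -0.4 178.8]
```

View pics/w4.png

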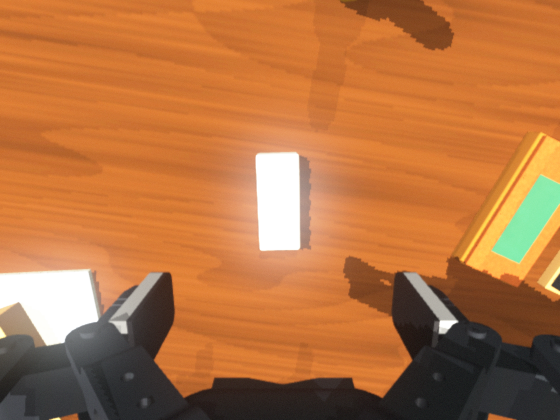

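The wrist view shows the white stone at (279,200), nearly square to the jaws. The top check puts the grey stone 82.6 mm lateral and 1.6 mm along, which is about a 30 mm gap.

```bash
python3 - <<'E'
from look import *
d=np.load('w4.npy',allow_pickle=True).item();f,s=d['f'],d['s'];print(rect(f,(230,130,330,270),.01,.03,0,s))
g=np.load('w4t.npy',allow_pickle=True).item();print(rect(g,(430,185,465,240),.008,.03))
E
```

```text
[ 564.5 -352.3   80.    33.8    9.9   17.2]
[ 565.8 -351.8   80.9   37.6    9.5   18.3]
```

{"op": "arm_command", "data": {
  "targets": [
    [-1.4, 1.4, 20, 0.2, -0.3, -1.2],
    [0, 0, 35, 0, 0, 0],
    [0, 0, 35, 0, 0, 0],
    [0, 0, 30, 0, 0, 0],
    [0, 0, 15, 0, 0, 0],
    [0, 0, 0, 0, 0, 0],
    [0, 0, 0, 0, 0, 0]
  ]
}}

```text
clock: 10.55
position: [0.5679, -0.3516, 0.0455]
tool_rot: [3.138, 0.004, 1.729]
force: [-0.2, 0.2, 1.1]
grip_width: 0.0848
```

```bash
python3 plan.py 565.2 -352.3 20.5 99.7
```

```text
t 10.55 pos [ 567.9 -351.6   45.5] rot [179.8   0.2  99.1] F [-0.2  0.2  1.1] w 84.8 q7 2.11
shift [-0.2 -2.8 24.9] 25.0 turn [ 0.2  0.2 -0.6] or [  0.4  -0.3 179.4]
```

{"op": "arm_command", "data": {
  "targets": [
    [0, -2.8, 13, 0.2, 0.2, -0.6],
    [0, 0, 9, 0, 0, 0],
    [0, 0, 3, 0, 0, 0],
    [0, 0, 0, 0, 0, 0]
  ]
}}

```text
clock: 10.95
position: [0.5665, -0.3531, 0.022]
tool_rot: [3.138, 0.003, 1.739]
force: [-0.1, -0.0, -0.4]
grip_width: 0.0854
```

```bash
python3 plan.py 565.2 -352.3 20.5 99.7
```

```text
t 10.95 pos [ 566.5 -353.1   22. ] rot [179.8   0.2  99.7] F [-0.1 -0.  -0.4] w 85.4 q7 2.12
shift [ 1.1 -1.2  1.5] 2.0 turn [ 0.2  0.2 -0. ] or [  0.3  -0.3 180. ]
```

{"op": "arm_command", "data": {
  "targets": [
    [1, -1.2, 1, 0.2, 0, 0],
    [0, 0, 0, 0, 0, 0],
    [0, 0, 0, 0, 0, 0],
    [0, 0, 0, 0, 0, 0],
    [0, 0, 0, 0, 0, 0],
    [0, 0, 0, 0, 0, 0],
    [0, 0, 0, 0, 0, 0],
    [0, 0, 0, 0, 0, 0]
  ],
  "grip": 0,
  "grip_force": 50
}}

```text
clock: 11.75
position: [0.5656, -0.3526, 0.0223]
tool_rot: [3.141, 0.004, 1.739]
force: [0.1, 0.1, 0.1]
grip_width: 0.033
```

```bash
python3 plan.py 567.2 -69.5 150 73.8
```

```text
t 11.75 pos [ 565.6 -352.6   22.3] rot [180.    0.2  99.6] F [0.1 0.1 0.1] w 33.0 q7 2.12
shift [ 278.3   49.  -128.9] 311.0 turn [ 0.1  0.2 25.8] or [-3.000e-01  1.000e-01 -1.542e+02]
```

{"op": "arm_command", "data": {
  "targets": [
    [0, 0, -10, 0, 0, 0],
    [0, 0, -30, 0, 0, 0],
    [0, 0, -40, 0, 0, 0],
    [0, 0, -30, 0, 0, 0],
    [0, 0, 0, 0, 0, 7],
    [0, 0, 0, 0, 0, 7],
    [0, 0, 0, 0, 0, 7],
    [0, 0, 0, 0, 0, 3]
  ]
}}

```text
clock: 12.55
position: [0.5656, -0.3524, 0.1424]
tool_rot: [3.136, 0.003, 1.305]
force: [0.3, 0.5, -0.6]
grip_width: 0.0331
```

```bash
python3 plan.py 567.2 -69.5 130 73.8
```

```text
t 12.55 pos [ 565.6 -352.4  142.4] rot [179.7   0.2  74.8] F [ 0.3  0.5 -0.6] w 33.1 q7 1.78
shift [273.4 -72.9  11.1] 283.0 turn [0.3 0.2 1. ] or [  -0.3    0.5 -179. ]
```

{"op": "arm_command", "data": {
  "targets": [
    [20, -5, 0, 0.3, 0.2, 0.8],
    [40, -11, 0, 0, 0, 0],
    [40, -11, 0, 0, 0, 0],
    [40, -11, 0, 0, 0, 0],
    [40, -11, 0, 0, 0, 0],
    [35, -9, 0, 0, 0, 0],
    [20, -5, 0, 0, 0, 0],
    [0, 0, 0, 0, 0, 0]
  ]
}}

```text
clock: 13.35
position: [0.5708, -0.1006, 0.1481]
tool_rot: [3.136, -0.001, 1.286]
force: [-0.2, -0.3, -1.1]
grip_width: 0.0324
```

```bash
python3 plan.py 567.2 -69.5 110 73.8
```

```text
t 13.35 pos [ 570.8 -100.6  148.1] rot [ 1.797e+02 -1.000e-01  7.370e+01] F [-0.2 -0.3 -1.1] w 32.4 q7 1.37
shift [ 28.8 -12.4  38. ] 49.0 turn [ 0.3 -0.1 -0.1] or [-1.000e-01 -5.000e-01  1.799e+02]
```

{"op": "arm_command", "data": {
  "targets": [
    [14, -6, 15, 0.3, 0, 0],
    [14, -6, 15, 0, 0, 0],
    [0, 0, 8, 0, 0, 0],
    [0, 0, 0, 0, 0, 0],
    [0, 0, 0, 0, 0, 0]
  ]
}}

```text
clock: 13.85
position: [0.567, -0.0702, 0.1084]
tool_rot: [3.141, -0.001, 1.284]
force: [-0.1, 0.3, -1.0]
grip_width: 0.0326
```

```bash
python3 plan.py 567.2 -69.5 52 73.8;  python3 - <<'E'
from look import *
f,s=look('w5')
E
```

```text
t 13.85 pos [567.  -70.2 108.4] rot [ 1.80e+02 -1.00e-01  7.36e+01] F [-0.1  0.3 -1. ] w 32.6 q7 1.32
shift [ 0.7  0.  56.4] 56.0 turn [ 0.  -0.1 -0.2] or [-1.000e-01 -0.000e+00  1.798e+02]
```

View pics/w5.png

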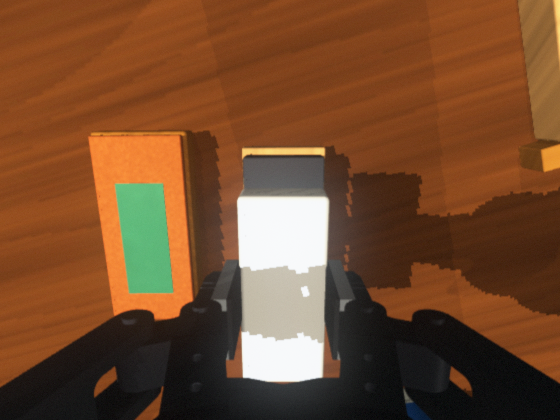

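The white stone is held with its near end at row 197. It sits centred over the grey stone, whose near end is at row 150.

```bash
python3 - <<'E'
from look import *
d=np.load('w5.npy',allow_pickle=True).item();f,s=d['f'],d['s'];P=cloud(f,s)
th=np.radians(-16.2);X=np.array([np.cos(th),np.sin(th)]);Y=np.array([-X[1],X[0]])
def e(lo,hi,v0,v1):
    m=(P[...,2]>lo)&(P[...,2]<hi);m[:v0]=0;m[v1:]=0;m[:,:225]=0;m[:,345:]=0
    q=P[m]*1000;a=q[:,:2]@X;b=q[:,:2]@Y;print(m.sum(),'z',np.median(q[:,2]),'near',np.percentile(a,1),'lat',np.percentile(b,[1,99]),np.percentile(b,[1,99]).mean())
e(.022,.032,100,195);e(.095,.115,190,258)
p=np.array(s['position'])*1000;print('tcp',p[:2]@X,p[:2]@Y)
E
```

```text
2583 z 27.267039553825782 near 517.6609296942052 lat [ 69.88841366 114.68622373] 92.28731869720033
5973 z 103.58487624231921 near 523.5045627059117 lat [ 75.44241778 108.34516534] 91.89379155735358
tcp 564.0358601128705 90.78828083411823
```

{"op": "arm_command", "data": {
  "targets": [
    [0.4, 0, 15, 0, 0, 0],
    [0, 0, 20, 0, 0, 0],
    [0, 0, 12, 0, 0, 0],
    [0, 0, 0, 0, 0, 0],
    [0, 0, 0, 0, 0, 0]
  ]
}}

```text
clock: 14.4
position: [0.5678, -0.0725, 0.0593]
tool_rot: [3.139, -0.001, 1.28]
force: [0.1, -0.7, -0.6]
grip_width: 0.0326
```

```bash
python3 plan.py 567.1 -70 50.5 73.8
```

```text
t 14.4 pos [567.8 -72.5  59.3] rot [179.9  -0.   73.3] F [ 0.1 -0.7 -0.6] w 32.6 q7 1.31
shift [ 2.2 -1.4  8.8] 9.0 turn [ 0.1 -0.  -0.5] or [-1.000e-01 -2.000e-01  1.795e+02]
```

{"op": "arm_command", "data": {
  "targets": [
    [2.2, -1.4, 3, 0, 0, -0.5],
    [0, 0, 3, 0, 0, 0],
    [0, 0, 0, 0, 0, 0],
    [0, 0, 0, 0, 0, 0]
  ]
}}

```text
clock: 14.8
position: [0.5679, -0.0698, 0.0543]
tool_rot: [3.137, -0.001, 1.29]
force: [0.2, -0.3, -0.9]
grip_width: 0.0324
```

```bash
python3 plan.py 567.1 -70 50.5 73.8
```

```text
t 14.8 pos [567.9 -69.8  54.3] rot [ 1.797e+02 -1.000e-01  7.390e+01] F [ 0.2 -0.3 -0.9] w 32.4 q7 1.32
shift [-0.4 -0.7  3.8] 4.0 turn [ 0.3 -0.1  0.1] or [ 1.000e-01  4.000e-01 -1.799e+02]
```

{"op": "arm_command", "data": {
  "targets": [
    [-0.4, -0.7, 2, 0.3, 0, 0],
    [0, 0, 1.5, 0, 0, 0],
    [0, 0, 0.5, 0, 0, 0],
    [0, 0, 0, 0, 0, 0]
  ]
}}

```text
clock: 15.2
position: [0.5673, -0.0701, 0.0504]
tool_rot: [-3.141, -0.002, 1.289]
force: [0.8, -0.1, -0.9]
grip_width: 0.0328
```

```bash
python3 plan.py 567.1 -70 50.5 73.8
```

```text
t 15.2 pos [567.3 -70.1  50.4] rot [-1.80e+02 -1.00e-01  7.39e+01] F [ 0.8 -0.1 -0.9] w 32.8 q7 1.32
shift [ 0.1 -0.2 -0.1] 0.0 turn [-0.  -0.1  0.1] or [ 1.000e-01 -0.000e+00 -1.799e+02]
```

{"op": "arm_command", "data": {
  "targets": [
    [0, 0, 0.8, 0, 0, 0],
    [0, 0, 0, 0, 0, 0],
    [0, 0, 0, 0, 0, 0]
  ]
}}

```text
clock: 15.5
position: [0.5675, -0.0701, 0.0502]
tool_rot: [3.141, -0.002, 1.289]
force: [0.8, -0.4, -0.8]
grip_width: 0.0329
```

{"op": "arm_command", "data": {
  "targets": [
    [0, 0, 0, 0, 0, 0],
    [0, 0, 0, 0, 0, 0],
    [0, 0, 0, 0, 0, 0],
    [0, 0, 0, 0, 0, 0]
  ],
  "grip": 55
}}

```text
clock: 15.9
position: [0.5676, -0.0701, 0.0501]
tool_rot: [3.141, -0.002, 1.289]
force: [-1.0, -0.6, 0.6]
grip_width: 0.047
```

{"op": "arm_command", "data": {
  "targets": [
    [0, 0, -10, 0, 0, 0],
    [0, 0, -25, 0, 0, 0],
    [0, 0, -40, 0, 0, 0],
    [0, 0, -40, 0, 0, 0],
    [0, 0, -40, 0, 0, 0],
    [0, 0, 0, 0, 0, 0]
  ]
}}

```text
clock: 16.5
position: [0.5668, -0.0704, 0.2137]
tool_rot: [-3.141, -0.002, 1.289]
force: [0.4, -0.2, -0.5]
grip_width: 0.047
```

```bash
python3 plan.py 581.5 321.5 205 140; python3 plan.py 581.5 321.5 205 90
```

```text
t 16.5 pos [566.8 -70.4 213.7] rot [-1.80e+02 -1.00e-01  7.39e+01] F [ 0.4 -0.2 -0.5] w 47.0 q7 1.32
shift [380.5 -94.7   9.3] 392.0 turn [  0.   -0.1 -66.1] or [-1.000e-01 -0.000e+00  1.139e+02]
t 16.5 pos [566.8 -70.4 213.7] rot [-1.80e+02 -1.00e-01  7.39e+01] F [ 0.4 -0.2 -0.5] w 47.0 q7 1.32
shift [380.5 -94.7   9.3] 392.0 turn [ -0.   -0.1 -16.1] or [-1.000e-01  0.000e+00  1.639e+02]
```

{"op": "arm_command", "data": {
  "targets": [
    [30, -7, 0, 0, 0, 0],
    [48, -12, 0, 0, 0, 0],
    [48, -12, 0, 0, 0, 0],
    [48, -12, 0, 0, 0, 0],
    [48, -12, 0, 0, 0, 0],
    [48, -12, 0, 0, 0, 0],
    [48, -12, 0, 0, 0, 0],
    [30, -8, 0, 0, 0, 0]
  ],
  "grip": 100
}}

```text
clock: 17.3
position: [0.5817, 0.2908, 0.2212]
tool_rot: [3.135, -0.003, 1.278]
force: [-0.3, 0.2, 0.5]
grip_width: 0.0857
```

{"op": "arm_command", "data": {
  "targets": [
    [0, 0, 0, 0, 0, -8.4],
    [0, 0, 0, 0, 0, -8.4],
    [0, 0, 0, 0, 0, -8.4],
    [0, 0, 0, 0, 0, -8.4],
    [0, 0, 0, 0, 0, -8.4],
    [0, 0, 0, 0, 0, -8.4],
    [0, 0, 0, 0, 0, -8.4],
    [0, 0, 0, 0, 0, -7]
  ]
}}

```text
clock: 18.1
position: [0.5784, 0.2981, 0.2245]
tool_rot: [3.136, 0.005, 2.459]
force: [-0.6, 0.3, 0.8]
grip_width: 0.0851
```

{"op": "arm_command", "data": {
  "targets": [
    [0, 0, 0, 0, 0, 0],
    [0, 0, 0, 0, 0, 0]
  ]
}}

```text
clock: 18.3
position: [0.5784, 0.2976, 0.2252]
tool_rot: [3.136, 0.005, 2.457]
force: [-0.6, 0.3, -0.0]
grip_width: 0.0854
```

```bash
python3 plan.py 581.5 321.5 205 140; python3 chk.py w6; python3 - <<'E'
from look import *
g=np.load('w6t.npy',allow_pickle=True).item()
a=rect(g,(335,175,390,250),.014,.04);print(a)
for lo,hi in((.018,.03),(.04,.05)):
    b=rect(g,(290,170,340,245),lo,hi);print(b)
    th=np.radians(a[4]);X=np.array([np.cos(th),np.sin(th)]);Y=np.array([-X[1],X[0]]);d=(b-a)[:2];print('along',d@X,'lat',d@Y)
E
```

```text
t 18.3 pos [578.4 297.6 225.2] rot [179.7   0.3 140.8] F [-0.6  0.3 -0. ] w 85.4 q7 1.73
shift [12.8 20.4 20.3] 31.0 turn [0.3 0.3 0.8] or [  -0.5    0.5 -179.2]
[ 543.5 -149.6  119.7   55.7  -16.1   24.4]
[565.2 -53.6  98.9  42.3   7.9  27.7]
along -5.7732990718084345 lat 98.25252677579064
[567.7 -70.8  81.   34.  -16.2  46.1]
along 1.3984608503864484 lat 82.42041195753596
```

View pics/w6.png

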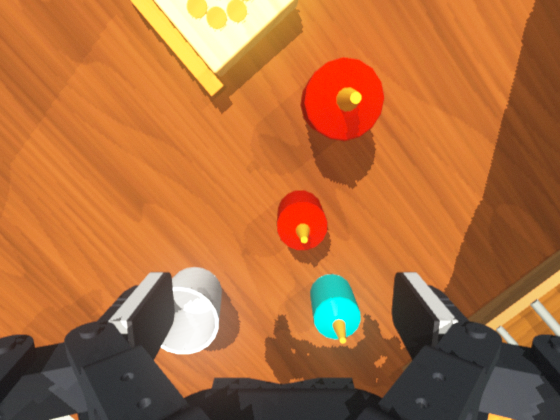

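The white stone lies on the grey one, within about 0.3 mm by the top view. The wrist view shows the small red can at (302,220), the turquoise at (335,305), the big red at (343,98) and the tin at (190,320).

```bash
python3 - <<'E'
from look import *
d=np.load('w6.npy',allow_pickle=True).item();f,s=d['f'],d['s']
for n,b in (('can',(270,180,332,255)),('turq',(300,265,375,350)),('big',(290,45,400,150)),('tin',(170,260,225,360))):
    P=cloud(f,s);u0,v0,u1,v1=b;q=P[v0:v1,u0:u1].reshape(-1,3);q=q[q[:,2]>.03]*1000
    zmax=np.nanpercentile(q[:,2],99.8);tip=q[q[:,2]>zmax-6][:,:2].mean(0)
    sh=q[(q[:,2]>50)&(q[:,2]<56)][:,:2];print(n,'zmax',zmax.round(),'tip',tip.round(1),'shoulder',[np.round(v,1) for v in cv2.minEnclosingCircle(sh.astype(np.float32))],'side',[np.round(v,1) for v in cv2.minEnclosingCircle(q[q[:,2]<52][:,:2].astype(np.float32))])
E
```

```text
can zmax 85.0 tip [580.6 327.3] shoulder [array([581.1, 327.8]), np.float64(21.7)] side [array([580.8, 328. ]), np.float64(22.0)]
turq zmax 85.0 tip [610.5 416.7] shoulder [array([610.7, 417.1]), np.float64(22.0)] side [array([610.7, 417.2]), np.float64(22.1)]
big zmax 114.0 tip [495.  266.6] shoulder [array([511., 259.]), np.float64(22.4)] side [array([511.3, 254.7]), np.float64(20.8)]
tin zmax 227.0 tip [611.9 274. ] shoulder [array([718.4, 326.7]), np.float64(32.7)] side [array([718.1, 327. ]), np.float64(32.2)]
```

{"op": "arm_command", "data": {
  "targets": [
    [8, 12, 10, 0.3, 0.3, 0.8],
    [8, 12, 20, 0, 0, 0],
    [0, 0, 30, 0, 0, 0],
    [0, 0, 30, 0, 0, 0],
    [0, 0, 15, 0, 0, 0],
    [0, 0, 0, 0, 0, 0],
    [0, 0, 0, 0, 0, 0]
  ]
}}

```text
clock: 19.1
position: [0.5825, 0.3284, 0.1193]
tool_rot: [3.138, 0.002, 2.43]
force: [0.4, -0.5, -0.1]
grip_width: 0.0853
```

```bash
python3 plan.py 581.2 327 38 140
```

```text
t 19.1 pos [582.5 328.4 119.3] rot [1.798e+02 1.000e-01 1.392e+02] F [ 0.4 -0.5 -0.1] w 85.3 q7 1.63
shift [ 0.3 -2.2 81.3] 81.0 turn [ 0.2  0.1 -0.8] or [  0.2  -0.3 179.2]
```

{"op": "arm_command", "data": {
  "targets": [
    [0, -2, 20, 0.2, 0.1, -0.8],
    [0, 0, 25, 0, 0, 0],
    [0, 0, 15, 0, 0, 0],
    [0, 0, 5, 0, 0, 0],
    [0, 0, 0, 0, 0, 0]
  ]
}}

```text
clock: 19.6
position: [0.584, 0.3278, 0.0566]
tool_rot: [3.136, 0.003, 2.443]
force: [0.8, 1.1, -0.3]
grip_width: 0.0853
```

```bash
python3 plan.py 581.2 327 38 140
```

```text
t 19.6 pos [584.  327.8  56.6] rot [179.7   0.2 139.9] F [ 0.8  1.1 -0.3] w 85.3 q7 1.62
shift [ 1.7 -2.5 18.6] 19.0 turn [ 0.3  0.2 -0.1] or [  0.3  -0.5 179.9]
```

{"op": "arm_command", "data": {
  "targets": [
    [1.7, -2.5, 10, 0.3, 0.2, 0],
    [0, 0, 7, 0, 0, 0],
    [0, 0, 2, 0, 0, 0],
    [0, 0, 0, 0, 0, 0]
  ]
}}

```text
clock: 20.0
position: [0.5819, 0.3274, 0.038]
tool_rot: [3.139, 0.0, 2.442]
force: [0.9, 0.1, 0.1]
grip_width: 0.0856
```

```bash
python3 plan.py 581.2 327 38 140
```

```text
t 20.0 pos [581.9 327.4  38. ] rot [179.9   0.  139.9] F [0.9 0.1 0.1] w 85.6 q7 1.62
shift [ 0.2 -0.7  0. ] 1.0 turn [ 0.1  0.  -0.1] or [  0.   -0.2 179.9]
```

{"op": "arm_command", "data": {
  "targets": [
    [0, -0.7, 0, 0, 0, 0],
    [0, 0, 0, 0, 0, 0],
    [0, 0, 0, 0, 0, 0],
    [0, 0, 0, 0, 0, 0],
    [0, 0, 0, 0, 0, 0],
    [0, 0, 0, 0, 0, 0],
    [0, 0, 0, 0, 0, 0],
    [0, 0, 0, 0, 0, 0]
  ],
  "grip": 0,
  "grip_force": 40
}}

```text
clock: 20.8
position: [0.5817, 0.327, 0.039]
tool_rot: [3.138, 0.001, 2.442]
force: [0.2, -0.5, -0.1]
grip_width: 0.0429
```

{"op": "arm_command", "data": {
  "targets": [
    [0, 0, -10, 0, 0, 0],
    [0, 0, -25, 0, 0, 0],
    [0, 0, -40, 0, 0, 0],
    [0, 0, -40, 0, 0, 0],
    [0, 0, -40, 0, 0, 0],
    [0, 0, -30, 0, 0, 0],
    [0, 0, 0, 0, 0, 0]
  ]
}}

```text
clock: 21.5
position: [0.5802, 0.3263, 0.2343]
tool_rot: [3.139, -0.0, 2.443]
force: [0.3, 0.5, -2.0]
grip_width: 0.0427
```

```bash
python3 plan.py 651.6 -181.5 210 74
```

```text
t 21.5 pos [580.2 326.3 234.3] rot [179.8  -0.  140. ] F [ 0.3  0.5 -2. ] w 42.7 q7 1.69
shift [-381.3 -343.    23.3] 513.0 turn [ 0.1 -0.1 66. ] or [ 1.00e-01  2.00e-01 -1.14e+02]
```

{"op": "arm_command", "data": {
  "targets": [
    [0, 0, 0, 0, 0, 8.3],
    [0, 0, 0, 0, 0, 8.3],
    [0, 0, 0, 0, 0, 8.3],
    [0, 0, 0, 0, 0, 8.3],
    [0, 0, 0, 0, 0, 8.3],
    [0, 0, 0, 0, 0, 8.3],
    [0, 0, 0, 0, 0, 8.3],
    [0, 0, 0, 0, 0, 7.5]
  ]
}}

```text
clock: 22.3
position: [0.5788, 0.3252, 0.2362]
tool_rot: [3.141, -0.003, 1.26]
force: [-0.2, -0.4, -1.8]
grip_width: 0.0427
```

{"op": "arm_command", "data": {
  "targets": [
    [-20, 9, 0, 0, 0, 0],
    [-41, 18, 0, 0, 0, 0],
    [-41, 18, 0, 0, 0, 0],
    [-41, 18, 0, 0, 0, 0],
    [-41, 18, 0, 0, 0, 0],
    [-41, 18, 0, 0, 0, 0],
    [-41, 18, 0, 0, 0, 0],
    [-41, 18, 0, 0, 0, 0]
  ]
}}

```text
clock: 23.1
position: [0.6106, -0.0162, 0.2338]
tool_rot: [-3.138, -0.004, 1.275]
force: [2.7, -0.5, -1.6]
grip_width: 0.0423
```

```bash
python3 plan.py 651.6 -181.5 200 74
```

```text
t 23.1 pos [610.6 -16.2 233.8] rot [-179.8   -0.2   73. ] F [ 2.7 -0.5 -1.6] w 42.3 q7 1.22
shift [-146.3   87.6   32.9] 174.0 turn [-0.2 -0.2 -1. ] or [ -0.4   0.3 179. ]
```

{"op": "arm_command", "data": {
  "targets": [
    [-36, 22, 10, -0.2, -0.2, -1],
    [-36, 22, 10, 0, 0, 0],
    [-36, 21, 10, 0, 0, 0],
    [-20, 12, 10, 0, 0, 0],
    [-8, 4, 20, 0, 0, 0],
    [0, 0, 0, 0, 0, 0],
    [0, 0, 0, 0, 0, 0]
  ]
}}

```text
clock: 23.8
position: [0.6468, -0.1883, 0.1725]
tool_rot: [3.141, 0.003, 1.291]
force: [0.3, 0.4, -1.4]
grip_width: 0.0426
```

```bash
python3 plan.py 651.6 -181.5 120 74
```

```text
t 23.8 pos [ 646.8 -188.3  172.5] rot [180.    0.2  73.9] F [ 0.3  0.4 -1.4] w 42.6 q7 1.5
shift [ 8.   2.7 52.4] 53.0 turn [ 0.   0.2 -0.1] or [  0.2  -0.  179.9]
```

{"op": "arm_command", "data": {
  "targets": [
    [8, 2.7, 15, 0, 0.2, 0],
    [0, 0, 25, 0, 0, 0],
    [0, 0, 10, 0, 0, 0],
    [0, 0, 0, 0, 0, 0],
    [0, 0, 0, 0, 0, 0]
  ]
}}

```text
clock: 24.3
position: [0.6539, -0.1751, 0.1228]
tool_rot: [3.138, -0.004, 1.297]
force: [-0.3, 0.0, -1.1]
grip_width: 0.0429
```

```bash
python3 plan.py 651.6 -181.5 39 74;  python3 - <<'E'
from look import *
f,s=look('w7')
P=cloud(f,s);m=(P[...,2]>.019)&(P[...,2]<.03)&(P[...,1]<-.09);m[:, 420:]=0
m=m.astype(np.uint8);n,l,st,_=cv2.connectedComponentsWithStats(m);k=1+np.argmax(st[1:,4]);q=P[l==k]*1000;print(st[k])
print(cv2.minAreaRect(q[:,:2].astype(np.float32)))
th=np.radians(-16.1);X=np.array([np.cos(th),np.sin(th)]);Y=np.array([-X[1],X[0]])
print('along',np.percentile(q[:,:2]@X,[.5,99.5]),'lat',np.percentile(q[:,:2]@Y,[.5,99.5]))
p=np.array(s['position'])*1000;print('tcp',p[:2]@X,p[:2]@Y)
E
```

```text
t 24.3 pos [ 653.9 -175.1  122.8] rot [179.8  -0.2  74.3] F [-0.3  0.  -1.1] w 42.9 q7 1.49
shift [-7.1 -0.8 83.8] 84.0 turn [ 0.2 -0.2  0.3] or [   0.4    0.3 -179.7]
[  225     0    95   138 12454]
((563.578369140625, -154.72781372070312), (52.33143615722656, 73.96859741210938), 74.25448608398438)
along [548.14567276 621.13298025] lat [-18.01333281  33.32311422]
tcp 676.8212584087405 13.083870189939155
```

View pics/w7.png

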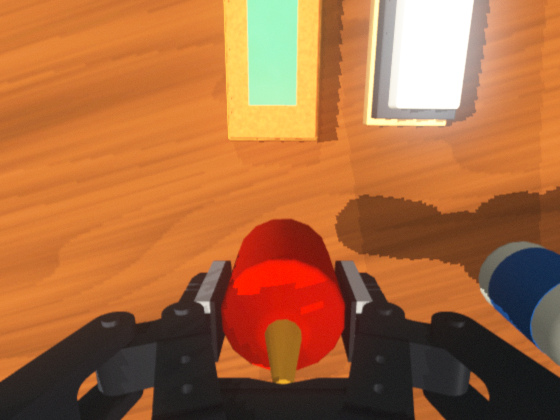

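The wrist view shows the can upright between the pads at (283,300). The strop's far end is ahead at row 138, columns 228–318. The stacked stones are upper right and the glue is at right.

{"op": "arm_command", "data": {
  "targets": [
    [-5.5, -1, 20, 0.2, -0.2, 0.3],
    [0, 0, 25, 0, 0, 0],
    [0, 0, 15, 0, 0, 0],
    [0, 0, 5, 0, 0, 0],
    [0, 0, 0, 0, 0, 0],
    [0, 0, 0, 0, 0, 0]
  ]
}}

```text
clock: 24.95
position: [0.6551, -0.1802, 0.0618]
tool_rot: [3.134, -0.001, 1.293]
force: [0.9, 0.8, -0.8]
grip_width: 0.0425
```

```bash
python3 plan.py 650.8 -180.8 40 73.9
```

```text
t 24.95 pos [ 655.1 -180.2   61.8] rot [ 1.795e+02 -1.000e-01  7.410e+01] F [ 0.9  0.8 -0.8] w 42.5 q7 1.49
shift [-1.8 -4.2 21.8] 22.0 turn [ 0.5 -0.1  0.2] or [ 1.000e-01  7.000e-01 -1.798e+02]
```

{"op": "arm_command", "data": {
  "targets": [
    [-1.8, -4.2, 8, 0.5, 0, 0.2],
    [0, 0, 7, 0, 0, 0],
    [0, 0, 3, 0, 0, 0],
    [0, 0, 0, 0, 0, 0],
    [0, 0, 0, 0, 0, 0]
  ]
}}

```text
clock: 25.45
position: [0.6512, -0.181, 0.0442]
tool_rot: [3.141, -0.002, 1.289]
force: [0.5, 0.5, -1.5]
grip_width: 0.0424
```

```bash
python3 plan.py 650.8 -180.8 39.3 73.9
```

```text
t 25.45 pos [ 651.2 -181.    44.2] rot [ 1.799e+02 -1.000e-01  7.380e+01] F [ 0.5  0.5 -1.5] w 42.4 q7 1.49
shift [ 0.1 -0.4  4.9] 5.0 turn [ 0.1 -0.1 -0.1] or [-1.000e-01 -1.000e-01  1.799e+02]
```

{"op": "arm_command", "data": {
  "targets": [
    [0, -0.4, 2.5, 0.1, 0, 0],
    [0, 0, 2, 0, 0, 0],
    [0, 0, 0.5, 0, 0, 0],
    [0, 0, 0, 0, 0, 0]
  ]
}}

```text
clock: 25.85
position: [0.651, -0.1809, 0.0391]
tool_rot: [-3.141, -0.002, 1.289]
force: [-0.5, -0.1, -0.8]
grip_width: 0.0432
```

```bash
python3 plan.py 650.8 -180.8 39 73.9
```

```text
t 25.85 pos [ 651.  -180.9   39.1] rot [-1.80e+02 -1.00e-01  7.38e+01] F [-0.5 -0.1 -0.8] w 43.2 q7 1.49
shift [ 0.1 -0.2  0.1] 0.0 turn [-0.  -0.1 -0.1] or [-1.000e-01  1.000e-01  1.799e+02]
```

{"op": "arm_command", "data": {
  "targets": [
    [0, 0, 0.8, 0, 0, 0],
    [0, 0, 0, 0, 0, 0],
    [0, 0, 0, 0, 0, 0]
  ]
}}

```text
clock: 26.15
position: [0.6513, -0.181, 0.0393]
tool_rot: [3.141, -0.002, 1.289]
force: [0.1, -0.1, -1.3]
grip_width: 0.0425
```

{"op": "arm_command", "data": {
  "targets": [
    [0, 0, 0, 0, 0, 0],
    [0, 0, 0, 0, 0, 0],
    [0, 0, 0, 0, 0, 0],
    [0, 0, 0, 0, 0, 0],
    [0, 0, 0, 0, 0, 0]
  ],
  "grip": 90
}}

```text
clock: 26.65
position: [0.6516, -0.181, 0.0395]
tool_rot: [3.141, -0.002, 1.289]
force: [0.6, 0.0, -0.8]
grip_width: 0.0772
```

{"op": "arm_command", "data": {
  "targets": [
    [0, 0, -10, 0, 0, 0],
    [0, 0, -25, 0, 0, 0],
    [0, 0, -40, 0, 0, 0],
    [0, 0, -40, 0, 0, 0],
    [0, 0, -40, 0, 0, 0],
    [0, 0, -40, 0, 0, 0],
    [0, 0, -20, 0, 0, 0],
    [0, 0, 0, 0, 0, 0]
  ]
}}

```text
clock: 27.45
position: [0.6505, -0.1813, 0.268]
tool_rot: [3.14, -0.002, 1.288]
force: [0.8, 0.8, 0.8]
grip_width: 0.077
```

```bash
python3 plan.py 389 -328 250 40
```

```text
t 27.45 pos [ 650.5 -181.3  268. ] rot [ 1.799e+02 -1.000e-01  7.380e+01] F [0.8 0.8 0.8] w 77.0 q7 1.49
shift [-213.7 -210.3   17.1] 300.0 turn [ 0.1 -0.1 33.8] or [ 2.000e-01  1.000e-01 -1.462e+02]
```

{"op": "arm_command", "data": {
  "targets": [
    [-20, -20, 0, 0, 0, 0],
    [-30, -30, 0, 0, 0, 0],
    [-32, -32, 0, 0, 0, 0],
    [-32, -32, 0, 0, 0, 0],
    [-32, -32, 0, 0, 0, 0],
    [-32, -32, 0, 0, 0, 0],
    [-22, -22, 0, 0, 0, 0],
    [-5, -5, 0, 0, 0, 0]
  ],
  "grip": 100
}}

```text
clock: 28.25
position: [0.3858, -0.3232, 0.266]
tool_rot: [3.14, -0.004, 1.291]
force: [0.4, -0.6, 0.4]
grip_width: 0.0853
```

{"op": "arm_command", "data": {
  "targets": [
    [0, 0, 0, 0, 0, 8.4],
    [0, 0, 0, 0, 0, 8.4],
    [0, 0, 0, 0, 0, 8.4],
    [0, 0, 0, 0, 0, 8.4],
    [0, 0, 0, 0, 0, 0],
    [0, 0, 0, 0, 0, 0]
  ]
}}

```text
clock: 28.85
position: [0.3852, -0.3224, 0.2657]
tool_rot: [-3.14, -0.004, 0.693]
force: [0.4, -0.3, 0.5]
grip_width: 0.0853
```

```bash
python3 plan.py 388.5 -327.5 200 40; python3 chk.py w8; python3 - <<'E'
from look import *
g=np.load('w8t.npy',allow_pickle=True).item();a=rect(g,(335,180,390,250),.014,.03)
th=np.radians(a[4]);X=np.array([np.cos(th),np.sin(th)]);Y=np.array([-X[1],X[0]])
P=cloud(g)[120:190,350:420].reshape(-1,3)*1000
P=P[P[:,2]>35];print('strop',a,'n',len(P))
up=P[P[:,2]<56][:,:2];c,r=cv2.minEnclosingCircle(up.astype(np.float32));print('can',c,r,'zmax',P[:,2].max(),'along/lat',(np.array(c)-a[:2])@X,(np.array(c)-a[:2])@Y)
d=np.load('w8.npy',allow_pickle=True).item();f,s=d['f'],d['s'];P=cloud(f,s)*1000
m=(P[...,2]>112)&(P[...,2]<135)&(np.hypot(P[...,0]-388,P[...,1]+328)<30);q=P[m];print('mallet top',q[:,:2].mean(0),cv2.minEnclosingCircle(q[:,:2].astype(np.float32)),q[:,2].max())
E
```

```text
t 28.85 pos [ 385.2 -322.4  265.7] rot [-179.9   -0.2   39.7] F [ 0.4 -0.3  0.5] w 85.3 q7 1.35
shift [-1.1  6.1 65.7] 66.0 turn [-0.1 -0.2 -0.3] or [-4.000e-01  1.000e-01  1.797e+02]
strop [ 543.6 -149.5  119.7   55.9  -16.1   24.4] n 286
can (651.2755737304688, -181.54718017578125) 21.926700592041016 zmax 88.58239229214848 along/lat 112.33959931195902 -0.9302482642235699
mallet top [ 385.26671796 -325.01706849] ((386.59649658203125, -326.715576171875), 11.737317085266113) 126.11069405505937
```

View pics/w8t.png

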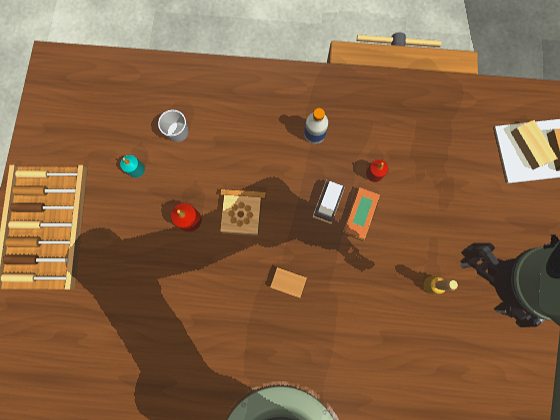

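The top view shows the can standing behind the strop at (377,170) and the stones stacked beside the strop at (330,200). The mallet is still at (435,285).

{"op": "arm_command", "data": {
  "targets": [
    [-1, 5, 15, 0, -0.2, 0],
    [0, 0, 30, 0, 0, 0],
    [0, 0, 30, 0, 0, 0],
    [0, 0, 25, 0, 0, 0],
    [0, 0, 10, 0, 0, 0],
    [0, 0, 0, 0, 0, 0],
    [0, 0, 0, 0, 0, 0]
  ]
}}

```text
clock: 29.65
position: [0.3891, -0.3276, 0.1537]
tool_rot: [3.14, -0.003, 0.709]
force: [0.3, -0.1, -0.5]
grip_width: 0.0857
```

```bash
python3 plan.py 387.3 -327 97 40
```

```text
t 29.65 pos [ 389.1 -327.6  153.7] rot [179.9  -0.2  40.6] F [ 0.3 -0.1 -0.5] w 85.7 q7 1.41
shift [-1.2 -1.7 56.7] 57.0 turn [ 0.1 -0.2  0.6] or [ 3.000e-01  1.000e-01 -1.794e+02]
```

{"op": "arm_command", "data": {
  "targets": [
    [-1.2, -1.7, 15, 0, -0.2, 0.6],
    [0, 0, 20, 0, 0, 0],
    [0, 0, 13, 0, 0, 0],
    [0, 0, 5, 0, 0, 0],
    [0, 0, 0, 0, 0, 0],
    [0, 0, 0, 0, 0, 0]
  ]
}}

```text
clock: 30.25
position: [0.3904, -0.3293, 0.105]
tool_rot: [3.131, -0.003, 0.7]
force: [0.3, -0.9, 1.7]
grip_width: 0.0852
```

```bash
python3 plan.py 387.3 -327 97 40
```

```text
t 30.25 pos [ 390.4 -329.3  105. ] rot [ 1.794e+02 -1.000e-01  4.010e+01] F [ 0.3 -0.9  1.7] w 85.2 q7 1.42
shift [-0.9 -3.8  7.9] 9.0 turn [ 0.6 -0.1  0.1] or [   0.2    0.9 -179.9]
```

{"op": "arm_command", "data": {
  "targets": [
    [-0.9, -3.8, 5, 0.6, -0.1, 0.1],
    [0, 0, 3, 0, 0, 0],
    [0, 0, 0, 0, 0, 0],
    [0, 0, 0, 0, 0, 0]
  ]
}}

```text
clock: 30.65
position: [0.3876, -0.3272, 0.0978]
tool_rot: [3.141, -0.001, 0.699]
force: [0.0, 0.0, -0.8]
grip_width: 0.0855
```

```bash
python3 plan.py 387.3 -327 97 40
```

```text
t 30.65 pos [ 387.6 -327.2   97.8] rot [ 1.8e+02 -1.0e-01  4.0e+01] F [ 0.   0.  -0.8] w 85.5 q7 1.42
shift [-0.1 -0.4  0.8] 1.0 turn [ 0.  -0.1  0. ] or [ 1.0e-01  1.0e-01 -1.8e+02]
```

{"op": "arm_command", "data": {
  "targets": [
    [0, 0, 0, 0, 0, 0],
    [0, 0, 0, 0, 0, 0],
    [0, 0, 0, 0, 0, 0],
    [0, 0, 0, 0, 0, 0],
    [0, 0, 0, 0, 0, 0],
    [0, 0, 0, 0, 0, 0],
    [0, 0, 0, 0, 0, 0],
    [0, 0, 0, 0, 0, 0]
  ],
  "grip": 0,
  "grip_force": 70
}}

```text
clock: 31.45
position: [0.3876, -0.3274, 0.0982]
tool_rot: [3.14, -0.001, 0.698]
force: [-1.6, -0.8, 1.4]
grip_width: 0.0222
```

```bash
python3 plan.py 387.3 -327 97 40
```

```text
t 31.45 pos [ 387.6 -327.4   98.2] rot [ 1.799e+02 -1.000e-01  4.000e+01] F [-1.6 -0.8  1.4] w 22.2 q7 1.42
shift [ 0.1 -0.5  1.2] 1.0 turn [ 0.1 -0.1  0. ] or [ 1.0e-01  1.0e-01 -1.8e+02]
```

{"op": "arm_command", "data": {
  "targets": [
    [0, 0, -8, 0, 0, 0],
    [0, 0, -20, 0, 0, 0],
    [0, 0, -30, 0, 0, 0],
    [0, 0, -30, 0, 0, 0],
    [0, 0, -30, 0, 0, 0],
    [0, 0, -10, 0, 0, 0],
    [0, 0, 0, 0, 0, 0]
  ]
}}

```text
clock: 32.15
position: [0.386, -0.3264, 0.2316]
tool_rot: [-3.139, -0.0, 0.698]
force: [-0.3, 0.1, -4.2]
grip_width: 0.0226
```

```bash
python3 plan.py 418.5 136.6 210 40; python3 plan.py 480 -100 210 40
```

```text
t 32.15 pos [ 386.  -326.4  231.6] rot [-179.9   -0.    40. ] F [-0.3  0.1 -4.2] w 22.6 q7 1.37
shift [ 322.6 -333.7   22.5] 465.0 turn [-0.1 -0.   0. ] or [   0.    -0.2 -180. ]
t 32.15 pos [ 386.  -326.4  231.6] rot [-179.9   -0.    40. ] F [-0.3  0.1 -4.2] w 22.6 q7 1.37
shift [ 217.5 -112.9   21.9] 246.0 turn [-0.1 -0.   0. ] or [   0.    -0.2 -180. ]
```

{"op": "arm_command", "data": {
  "targets": [
    [12, -6, 0, 0, 0, 0],
    [24, -12, 0, 0, 0, 0],
    [32, -17, 0, 0, 0, 0],
    [32, -17, 0, 0, 0, 0],
    [32, -17, 0, 0, 0, 0],
    [30, -20, 0, 0, 0, 0],
    [25, -25, 0, 0, 0, 0],
    [20, -28, 0, 0, 0, 0]
  ]
}}

```text
clock: 32.95
position: [0.4523, -0.0736, 0.2217]
tool_rot: [-3.128, 0.008, 0.693]
force: [0.2, -0.1, -4.9]
grip_width: 0.0226
```

```bash
python3 plan.py 418.5 136.6 210 40
```

```text
t 32.95 pos [452.3 -73.6 221.7] rot [-179.2    0.5   39.7] F [ 0.2 -0.1 -4.9] w 22.6 q7 0.77
shift [ 108.5 -183.1   13.3] 213.0 turn [-0.8  0.4 -0.3] or [  0.7   1.2 179.7]
```

{"op": "arm_command", "data": {
  "targets": [
    [16, -27, 0, -0.8, 0.4, -0.3],
    [18, -30, 0, 0, 0, 0],
    [18, -30, 0, 0, 0, 0],
    [18, -30, 0, 0, 0, 0],
    [14, -23, 5, 0, 0, 0],
    [8, -14, 5, 0, 0, 0],
    [0, 0, 0, 0, 0, 0],
    [0, 0, 0, 0, 0, 0]
  ]
}}

```text
clock: 33.75
position: [0.4137, 0.1197, 0.2016]
tool_rot: [-3.133, 0.013, 0.711]
force: [-0.7, 0.2, -3.2]
grip_width: 0.0221
```

```bash
python3 plan.py 418.5 136.6 170 40
```

```text
t 33.75 pos [413.7 119.7 201.6] rot [-179.5    0.8   40.7] F [-0.7  0.2 -3.2] w 22.1 q7 0.3
shift [15.1 -9.4 31.5] 36.0 turn [-0.5  0.8  0.7] or [  -1.2   -0.8 -179.2]
```

{"op": "arm_command", "data": {
  "targets": [
    [7, -4, 10, -0.5, 0.8, 0.7],
    [7, -4, 15, 0, 0, 0],
    [0, 0, 15, 0, 0, 0],
    [0, 0, 10, 0, 0, 0],
    [0, 0, 0, 0, 0, 0],
    [0, 0, 0, 0, 0, 0]
  ]
}}

```text
clock: 34.35
position: [0.4183, 0.1322, 0.148]
tool_rot: [-3.141, 0.002, 0.694]
force: [0.8, 0.3, -3.4]
grip_width: 0.0227
```

```bash
python3 plan.py 418.5 136.6 99 40; python3 - <<'E'
from look import *
f,s=look('w9');g=bot.grab_frame('side');np.save('s9.npy',g,allow_pickle=True)
a=g['color'][90:300,60:340,::-1];cv2.imwrite('pics/s9.png',cv2.resize(a,None,fx=2.5,fy=2.5))
E
```

```text
t 34.35 pos [418.3 132.2 148. ] rot [-1.80e+02  1.00e-01  3.98e+01] F [ 0.8  0.3 -3.4] w 22.7 q7 0.25
shift [ 3.1 -3.3 49. ] 49.0 turn [-0.   0.1 -0.2] or [  0.2   0.  179.8]
```

View pics/s9.png

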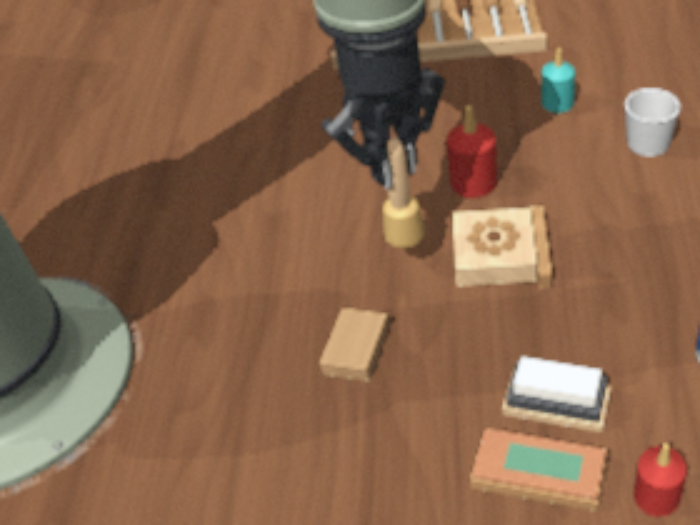

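View pics/w9.png

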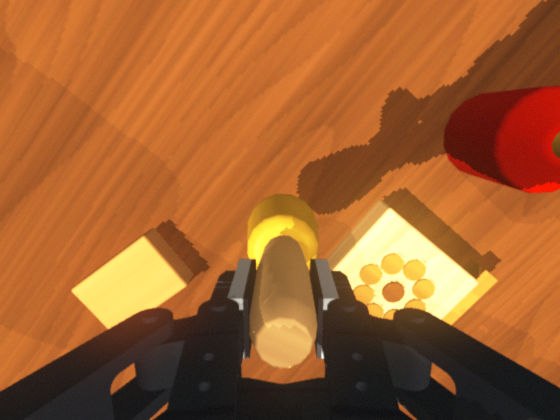

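Both views show the mallet hanging upright from the gripper, in front of the blank, with its head over bare bench.

```bash
python3 - <<'E'
from look import *
d=np.load('w9.npy',allow_pickle=True).item();f,s=d['f'],d['s'];P=cloud(f,s)*1000
g=np.load('s9.npy',allow_pickle=True).item();Q=cloud(g)*1000
from scipy.optimize import least_squares
for n,C in (('wrist',P),('side',Q)):
    m=(np.hypot(C[...,0]-418,C[...,1]-133)<32)
    for lo,hi in((55,92),):
        q=C[m&(C[...,2]>lo)&(C[...,2]<hi)]
        r=least_squares(lambda p:np.hypot(q[:,0]-p[0]-p[2]*(q[:,2]-75),q[:,1]-p[1]-p[3]*(q[:,2]-75))-22,[418,133,0,0],loss='soft_l1');print(n,len(q),r.x.round(3),np.abs(r.fun).mean())
print(rect(f,(330,180,500,345),.026,.036,0,s))
E
```

```text
wrist 1729 [ 4.18867e+02  1.30814e+02  8.00000e-02 -8.70000e-02] 0.6449742760368299
side 179 [ 4.19263e+02  1.33743e+02 -7.00000e-03  1.06000e-01] 1.1794257097148892
[512.7 151.7  90.5  69.    0.8  29.5]
```

{"op": "arm_command", "data": {
  "targets": [
    [2.5, -3.5, 12, 0, 0, 0],
    [0, 0, 15, 0, 0, 0],
    [0, 0, 8, 0, 0, 0],
    [0, 0, 0, 0, 0, 0],
    [0, 0, 0, 0, 0, 0]
  ]
}}

```text
clock: 34.95
position: [0.419, 0.1378, 0.1121]
tool_rot: [3.141, -0.001, 0.694]
force: [0.1, 0.6, -3.8]
grip_width: 0.0226
```

```bash
python3 plan.py 417.7 136.6 98.4 40
```

```text
t 34.95 pos [419.  137.8 112.1] rot [ 1.80e+02 -1.00e-01  3.98e+01] F [ 0.1  0.6 -3.8] w 22.6 q7 0.24
shift [-1.8  0.1 13.7] 14.0 turn [ 0.  -0.1 -0.2] or [-1.000e-01 -1.000e-01  1.798e+02]
```

{"op": "arm_command", "data": {
  "targets": [
    [-1.8, 0, 5, 0, 0, 0],
    [0, 0, 4, 0, 0, 0],
    [0, 0, 2, 0, 0, 0],
    [0, 0, 0, 0, 0, 0],
    [0, 0, 0, 0, 0, 0]
  ]
}}

```text
clock: 35.45
position: [0.418, 0.1368, 0.1011]
tool_rot: [3.141, -0.003, 0.694]
force: [-0.6, 0.3, -3.4]
grip_width: 0.0224
```

```bash
python3 plan.py 417.7 136.6 98.4 40
```

```text
t 35.45 pos [418.  136.8 101.1] rot [179.9  -0.2  39.7] F [-0.6  0.3 -3.4] w 22.4 q7 0.24
shift [-0.4 -0.   2.7] 3.0 turn [ 0.1 -0.2 -0.3] or [-3.000e-01 -1.000e-01  1.797e+02]
```

{"op": "arm_command", "data": {
  "targets": [
    [-0.3, 0, 1.5, 0, -0.2, 0],
    [0, 0, 1.2, 0, 0, 0],
    [0, 0, 0.5, 0, 0, 0],
    [0, 0, 0, 0, 0, 0],
    [0, 0, 0, 0, 0, 0]
  ]
}}

```text
clock: 35.95
position: [0.418, 0.1367, 0.0982]
tool_rot: [3.14, 0.0, 0.694]
force: [-0.4, 0.1, -4.0]
grip_width: 0.022
```

```bash
python3 plan.py 417.7 136.6 98.2 40
```

```text
t 35.95 pos [418.  136.7  98.2] rot [179.9   0.   39.7] F [-0.4  0.1 -4. ] w 22.0 q7 0.23
shift [-0.3 -0.2  0. ] 0.0 turn [ 0.1  0.  -0.3] or [ 0.000e+00 -1.000e-01  1.797e+02]
```

Still carrying the weight; ease down to touch before releasing.

{"op": "arm_command", "data": {
  "targets": [
    [0, 0, 0.8, 0, 0, 0],
    [0, 0, 0.8, 0, 0, 0],
    [0, 0, 0, 0, 0, 0]
  ]
}}

```text
clock: 36.25
position: [0.4184, 0.1366, 0.0984]
tool_rot: [3.14, -0.001, 0.693]
force: [0.1, -0.2, -3.9]
grip_width: 0.0225
```

{"op": "arm_command", "data": {
  "targets": [
    [0, 0, 1.5, 0, 0, 0],
    [0, 0, 0, 0, 0, 0]
  ]
}}

```text
clock: 36.45
position: [0.4191, 0.1366, 0.0983]
tool_rot: [3.139, -0.003, 0.693]
force: [-0.2, -0.2, -3.8]
grip_width: 0.0222
```

{"op": "arm_command", "data": {
  "targets": [
    [-0.6, -0.6, 2, 0, -0.2, 0],
    [0, 0, 0.7, 0, 0, 0]
  ]
}}

```text
clock: 36.65
position: [0.42, 0.1368, 0.0981]
tool_rot: [3.137, -0.003, 0.692]
force: [-8.9, -3.3, 24.1]
grip_width: 0.0224
```

```bash
python3 plan.py 417.9 136.6 98.2 40
```

```text
t 36.65 pos [420.  136.8  98.1] rot [179.8  -0.2  39.6] F [-8.9 -3.3 24.1] w 22.4 q7 0.23
shift [-1.7 -1.2 -0.1] 2.0 turn [ 0.2 -0.2 -0.4] or [ -0.3  -0.4 179.6]
```

Firm contact now at 24 N, so I'll relax slightly and release.

{"op": "arm_command", "data": {
  "targets": [
    [0, 0, -0.6, 0.2, -0.2, 0],
    [0, 0, 0, 0, 0, 0]
  ]
}}

```text
clock: 36.85
position: [0.4201, 0.1368, 0.0989]
tool_rot: [3.141, 0.0, 0.692]
force: [0.1, -0.6, -3.1]
grip_width: 0.022
```

{"op": "arm_command", "data": {
  "targets": [
    [0, 0, 0, 0, 0, 0],
    [0, 0, 0, 0, 0, 0],
    [0, 0, 0, 0, 0, 0],
    [0, 0, 0, 0, 0, 0],
    [0, 0, 0, 0, 0, 0]
  ],
  "grip": 80
}}

```text
clock: 37.35
position: [0.4203, 0.137, 0.0984]
tool_rot: [3.141, -0.0, 0.692]
force: [0.2, 0.2, -0.1]
grip_width: 0.0688
```

```bash
python3 plan.py 418.5 136.6 250 40
```

```text
t 37.35 pos [420.3 137.   98.4] rot [180.   -0.   39.6] F [ 0.2  0.2 -0.1] w 68.8 q7 0.23
shift [  -1.6   -0.7 -151.6] 152.0 turn [ 0.  -0.  -0.4] or [-0.000e+00 -1.000e-01  1.796e+02]
```

{"op": "arm_command", "data": {
  "targets": [
    [0, 0, -10, 0, 0, 0],
    [0, 0, -25, 0, 0, 0],
    [0, 0, -40, 0, 0, 0],
    [0, 0, -40, 0, 0, 0],
    [0, 0, -40, 0, 0, 0],
    [0, 0, -40, 0, 0, 0],
    [0, 0, -10, 0, 0, 0]
  ]
}}

```text
clock: 38.05
position: [0.4183, 0.1363, 0.3144]
tool_rot: [-3.142, 0.002, 0.692]
force: [0.6, -0.6, 0.2]
grip_width: 0.0686
```

{"op": "arm_command", "data": {
  "targets": [
    [10, -17, 0, 0, 0, 0],
    [22, -36, 0, 0, 0, 0],
    [22, -36, 0, 0, 0, 0],
    [22, -36, 0, 0, 0, 0],
    [22, -36, 0, 0, 0, 0],
    [22, -36, 0, 0, 0, 0],
    [22, -36, 0, 0, 0, 0],
    [22, -36, 0, 0, 0, 0]
  ]
}}

```text
clock: 38.85
position: [0.3733, 0.4529, 0.3258]
tool_rot: [3.139, -0.009, 0.68]
force: [2.5, 0.2, 0.6]
grip_width: 0.0682
```

{"op": "arm_command", "data": {
  "targets": [
    [0, 0, 0, 0, 0, 0],
    [0, 0, 0, 0, 0, 0],
    [0, 0, 0, 0, 0, 0]
  ]
}}

```text
clock: 39.15
position: [0.3701, 0.4574, 0.3265]
tool_rot: [3.14, -0.009, 0.687]
force: [0.3, -0.5, -0.1]
grip_width: 0.0682
```

```bash
python3 chk.py w10; python3 - <<'E'
from look import *
g=np.load('w10t.npy',allow_pickle=True).item();S=bot.grab_frame('side');save('s10',S);print(bot.observe()['position'],bot.observe()['force'])
a=rect(g,(335,180,390,250),.014,.03);b=rect(g,(210,194,270,245),.026,.04);w=rect(g,(290,170,340,245),.04,.05)
def ax(r,v):
    th=np.radians(r[4]);X=np.array([np.cos(th),np.sin(th)]);Y=np.array([-X[1],X[0]]);v=np.array(v)-r[:2];return (v@X).round(1),(v@Y).round(1)
print('strop',a,'blank',b,'white',w,ax(a,w[:2]))
for n,C in(('top',cloud(g)*1000),('side',cloud(S)*1000)):
    k=C.reshape(-1,3)
    for nm,c0,r0,lo,hi in(('mallet head',(418,137),35,20,50),('mallet top',(418,137),35,119,135),('can',(651,-181),35,30,56),('can tip',(651,-181),35,76,95)):
        q=k[(np.hypot(k[:,0]-c0[0],k[:,1]-c0[1])<r0)&(k[:,2]>lo)&(k[:,2]<hi)]
        if len(q)>3:
            c,r=cv2.minEnclosingCircle(q[:,:2].astype(np.float32));print(n,nm,np.round(c,1),round(r,1),ax(b if 'mal' in nm else a,c))
for nm,bx,lo,hi in(('glue',(295,95,340,150),.11,.15),('offc',(260,260,315,305),.012,.04),('tin',(150,100,195,145),.05,.08)):print(nm,rect(g,bx,lo,hi))
E
```

```text
[0.37071293 0.45682858 0.32661834] [-0.41483449  0.51408965  0.01314592]
strop [ 543.7 -149.7  119.5   55.7  -16.1   24.3] blank [515.3 138.3  90.3  89.9   0.8  30.5] white [568.  -70.9  80.5  33.9 -16.6  46.1] (np.float64(1.5), np.float64(82.4))
top mallet head [419.9 133.7] 20.3 (np.float64(-95.4), np.float64(-3.3))
top mallet top [420.2 133.5] 10.5 (np.float64(-95.2), np.float64(-3.5))
top can [ 651.5 -181.6] 22.1 (np.float64(112.4), np.float64(-0.8))
top can tip [ 651.5 -181.1] 3.3 (np.float64(112.3), np.float64(-0.2))
side mallet head [421.9 132.7] 19.9 (np.float64(-93.4), np.float64(-4.3))
side mallet top [421.4 133.6] 10.6 (np.float64(-93.9), np.float64(-3.4))
side can [ 651.  -181.1] 22.8 (np.float64(111.8), np.float64(-0.4))
side can tip [ 651.9 -181.2] 3.2 (np.float64(112.7), np.float64(-0.3))
glue [740.1 -24.8  29.   25.    4.9 129.7]
offc [366.   11.6  74.8  49.8  75.8  22.4]
tin [720.4 324.2  67.4  67.3  53.6  58.1]
```

View pics/w10t.png

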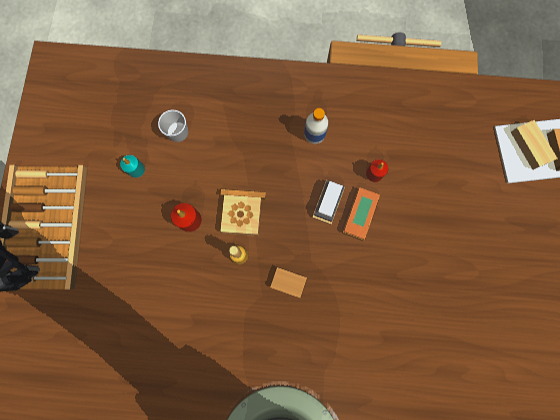

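The top view shows everything in place, and the bystanders have not moved. The mallet is about 3.4 mm off the blank's middle line, with a gap of about 27–28 mm. There is plenty of time, so I'll regrip and mend it.

{"op": "arm_command", "data": {
  "targets": [
    [-10, 17, 0, 0, 0, 0],
    [-22, 36, 0, 0, 0, 0],
    [-22, 36, 0, 0, 0, 0],
    [-22, 36, 0, 0, 0, 0],
    [-22, 36, 0, 0, 0, 0],
    [-22, 36, 0, 0, 0, 0],
    [-22, 36, 0, 0, 0, 0],
    [-10, 16, 0, 0, 0, 0]
  ],
  "grip": 100
}}

```text
clock: 40.1
position: [0.4104, 0.1535, 0.3265]
tool_rot: [3.14, -0.012, 0.68]
force: [0.1, 1.4, 0.7]
grip_width: 0.0854
```

{"op": "arm_command", "data": {
  "targets": [
    [0, 0, 0, 0, 0, 0],
    [0, 0, 0, 0, 0, 0]
  ]
}}

```text
clock: 40.3
position: [0.4107, 0.1498, 0.3274]
tool_rot: [3.139, -0.013, 0.674]
force: [-0.3, 0.6, -0.6]
grip_width: 0.0856
```

```bash
python3 plan.py 420.5 133.7 98 40
```

```text
t 40.3 pos [410.7 149.8 327.4] rot [179.9  -0.8  38.6] F [-0.3  0.6 -0.6] w 85.6 q7 0.19
shift [ -5.4  18.2 229.4] 230.0 turn [ 0.1 -0.8 -1.4] or [ -1.2  -0.2 178.6]
```

{"op": "arm_command", "data": {
  "targets": [
    [-2.5, 18, 15, 0, -0.8, -1.4],
    [0, 0, 35, 0, 0, 0],
    [0, 0, 35, 0, 0, 0],
    [0, 0, 35, 0, 0, 0],
    [0, 0, 20, 0, 0, 0],
    [0, 0, 0, 0, 0, 0],
    [0, 0, 0, 0, 0, 0]
  ]
}}

```text
clock: 41.0
position: [0.421, 0.1399, 0.1845]
tool_rot: [3.14, -0.004, 0.706]
force: [0.1, 0.9, -0.0]
grip_width: 0.0854
```

```bash
python3 plan.py 420.5 133.7 98 40
```

```text
t 41.0 pos [421.  139.9 184.5] rot [179.9  -0.2  40.4] F [ 0.1  0.9 -0. ] w 85.4 q7 0.25
shift [-4.8  4.2 86.4] 87.0 turn [ 0.1 -0.2  0.4] or [   0.4    0.2 -179.6]
```

{"op": "arm_command", "data": {
  "targets": [
    [-4.5, 4, 15, 0.1, -0.2, 0.4],
    [0, 0, 25, 0, 0, 0],
    [0, 0, 22, 0, 0, 0],
    [0, 0, 10, 0, 0, 0],
    [0, 0, 0, 0, 0, 0],
    [0, 0, 0, 0, 0, 0]
  ]
}}

```text
clock: 41.6
position: [0.4246, 0.138, 0.1175]
tool_rot: [3.139, -0.011, 0.701]
force: [-0.6, -0.7, 0.7]
grip_width: 0.0853
```

```bash
python3 plan.py 420.5 133.7 98 40
```

```text
t 41.6 pos [424.6 138.  117.5] rot [179.9  -0.7  40.1] F [-0.6 -0.7  0.7] w 85.3 q7 0.25
shift [-6.1  0.6 19.4] 20.0 turn [ 0.1 -0.7  0.1] or [   1.     0.2 -179.9]
```

{"op": "arm_command", "data": {
  "targets": [
    [-6, 0.6, 10, 0.1, -0.7, 0],
    [0, 0, 7, 0, 0, 0],
    [0, 0, 1, 0, 0, 0],
    [0, 0, 0, 0, 0, 0],
    [0, 0, 0, 0, 0, 0]
  ]
}}

```text
clock: 42.1
position: [0.4213, 0.1339, 0.1002]
tool_rot: [3.14, -0.001, 0.701]
force: [0.3, -0.6, 0.0]
grip_width: 0.0853
```

```bash
python3 plan.py 420.5 133.7 98 40; python3 - <<'E'
from look import *
f,s=look('w11');P=cloud(f,s)*1000;p=np.array(s['position'])*1000
m=(P[...,2]>118)&(P[...,2]<135)&(np.hypot(P[...,0]-p[0],P[...,1]-p[1])<28);q=P[m]
print(len(q),cv2.minEnclosingCircle(q[:,:2].astype(np.float32)))
E
```

```text
t 42.1 pos [421.3 133.9 100.2] rot [ 1.799e+02 -1.000e-01  4.010e+01] F [ 0.3 -0.6  0. ] w 85.3 q7 0.25
shift [-0.7 -0.4  2.2] 2.0 turn [ 0.1 -0.1  0.1] or [ 1.000e-01  1.000e-01 -1.799e+02]
3208 ((418.9253845214844, 137.62393188476562), 10.779509544372559)
```

{"op": "arm_command", "data": {
  "targets": [
    [-0.7, -0.4, 2, 0, 0, 0],
    [0, 0, 0, 0, 0, 0],
    [0, 0, 0, 0, 0, 0],
    [0, 0, 0, 0, 0, 0],
    [0, 0, 0, 0, 0, 0],
    [0, 0, 0, 0, 0, 0],
    [0, 0, 0, 0, 0, 0],
    [0, 0, 0, 0, 0, 0]
  ],
  "grip": 0
}}

```text
clock: 42.95
position: [0.421, 0.1341, 0.0986]
tool_rot: [3.14, -0.003, 0.701]
force: [-0.4, 0.7, 0.6]
grip_width: 0.0221
```

{"op": "arm_command", "data": {
  "targets": [
    [0, 0, -5, 0, 0, 0],
    [0, 0, -5, 0, 0, 0],
    [0, 0, 0, 0, 0, 0],
    [0, 0, 0, 0, 0, 0]
  ]
}}

```text
clock: 43.35
position: [0.4204, 0.1337, 0.1093]
tool_rot: [3.14, -0.002, 0.701]
force: [-0.4, 0.3, -4.0]
grip_width: 0.0223
```

```bash
python3 plan.py 419 137.2 101 40
```

```text
t 43.35 pos [420.4 133.7 109.3] rot [ 1.799e+02 -1.000e-01  4.010e+01] F [-0.4  0.3 -4. ] w 22.3 q7 0.25
shift [ 1.1 -3.6  8.3] 9.0 turn [ 0.1 -0.1  0.1] or [ 2.000e-01  1.000e-01 -1.799e+02]
```

{"op": "arm_command", "data": {
  "targets": [
    [1.3, -3.8, 3, 0.1, -0.1, 0],
    [0, 0, 3, 0, 0, 0],
    [0, 0, 1, 0, 0, 0],
    [0, 0, 0, 0, 0, 0],
    [0, 0, 0, 0, 0, 0]
  ]
}}

```text
clock: 43.85
position: [0.4185, 0.1378, 0.1012]
tool_rot: [-3.141, 0.001, 0.701]
force: [-0.1, 0.3, -3.7]
grip_width: 0.0224
```

```bash
python3 plan.py 419.2 137.6 98.6 40
```

```text
t 43.85 pos [418.5 137.8 101.2] rot [-1.799e+02  1.000e-01  4.020e+01] F [-0.1  0.3 -3.7] w 22.4 q7 0.24
shift [0.4 0.6 2.6] 3.0 turn [-0.1  0.1  0.2] or [-1.000e-01 -1.000e-01 -1.798e+02]
```

{"op": "arm_command", "data": {
  "targets": [
    [0.4, 0.5, 1.5, 0, 0, 0],
    [0, 0, 1.5, 0, 0, 0],
    [0, 0, 0.5, 0, 0, 0],
    [0, 0, 0, 0, 0, 0]
  ]
}}

```text
clock: 44.25
position: [0.4196, 0.1378, 0.0986]
tool_rot: [-3.141, -0.0, 0.701]
force: [-0.1, 1.1, -3.3]
grip_width: 0.0224
```

```bash
python3 plan.py 419.2 137.6 98.6 40
```

```text
t 44.25 pos [419.6 137.8  98.6] rot [-180.    -0.    40.1] F [-0.1  1.1 -3.3] w 22.4 q7 0.24
shift [-0.4 -0.1  0. ] 0.0 turn [-0.  -0.   0.1] or [ 0.000e+00 -1.000e-01 -1.799e+02]
```

At the pickup height, so release, rise and clear.

{"op": "arm_command", "data": {
  "targets": [
    [-0.4, 0, 0.5, 0, 0, 0],
    [0, 0, 0, 0, 0, 0],
    [0, 0, 0, 0, 0, 0],
    [0, 0, 0, 0, 0, 0],
    [0, 0, 0, 0, 0, 0],
    [0, 0, 0, 0, 0, 0]
  ],
  "grip": 80
}}

```text
clock: 44.85
position: [0.4198, 0.1377, 0.0982]
tool_rot: [-3.141, -0.001, 0.7]
force: [-0.1, 0.5, 0.8]
grip_width: 0.0684
```

{"op": "arm_command", "data": {
  "targets": [
    [0, 0, -10, 0, 0, 0],
    [0, 0, -25, 0, 0, 0],
    [0, 0, -40, 0, 0, 0],
    [0, 0, -40, 0, 0, 0],
    [0, 0, -40, 0, 0, 0],
    [0, 0, -40, 0, 0, 0],
    [0, 0, -10, 0, 0, 0]
  ]
}}

```text
clock: 45.55
position: [0.4178, 0.1366, 0.3142]
tool_rot: [-3.14, 0.001, 0.7]
force: [0.2, -0.3, -0.4]
grip_width: 0.0684
```

{"op": "arm_command", "data": {
  "targets": [
    [10, -17, 0, 0, 0, 0],
    [22, -36, 0, 0, 0, 0],
    [22, -36, 0, 0, 0, 0],
    [22, -36, 0, 0, 0, 0],
    [22, -36, 0, 0, 0, 0],
    [22, -36, 0, 0, 0, 0],
    [22, -36, 0, 0, 0, 0],
    [0, 0, 0, 0, 0, 0]
  ]
}}

```text
clock: 46.35
position: [0.3741, 0.4144, 0.325]
tool_rot: [-3.141, -0.009, 0.695]
force: [-0.5, -1.9, -0.4]
grip_width: 0.0682
```

```bash
python3 chk.py w12; python3 - <<'E'
from look import *
g=np.load('w12t.npy',allow_pickle=True).item();S=bot.grab_frame('side');save('s12',S)
b=rect(g,(210,194,270,245),.026,.04)
def ax(r,v):
    th=np.radians(r[4]);X=np.array([np.cos(th),np.sin(th)]);Y=np.array([-X[1],X[0]]);v=np.array(v)-r[:2];return (v@X).round(1),(v@Y).round(1)
for n,C in(('top',cloud(g)*1000),('side',cloud(S)*1000)):
    k=C.reshape(-1,3)
    for nm,lo,hi in(('head',20,50),('top',119,135)):
        q=k[(np.hypot(k[:,0]-418,k[:,1]-137)<35)&(k[:,2]>lo)&(k[:,2]<hi)];c,r=cv2.minEnclosingCircle(q[:,:2].astype(np.float32));print(n,nm,np.round(c,1),round(r,1),ax(b,c))
E
```

```text
top head [418.5 137.7] 20.2 (np.float64(-96.8), np.float64(0.7))
top top [418.7 138.2] 10.6 (np.float64(-96.5), np.float64(1.2))
side head [419.5 135.1] 20.0 (np.float64(-95.8), np.float64(-1.9))
side top [419.3 137.8] 10.4 (np.float64(-95.9), np.float64(0.7))
```

View pics/s12.png

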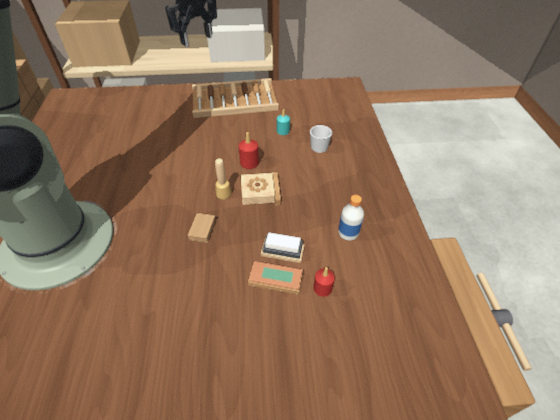

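The side view shows the mallet upright before the blank at (222,180), the can upright at (324,282) beyond the strop, and the white stone on the grey one at (283,245). The arm is clear of everything.

```bash
python3 -c "
from workcell import bot
print(bot.job_done(),bot.observe()['clock'])"
```

```text
the job is handed in; nothing more can be done
the job is handed in; nothing more can be done
```

The job is done and handed in at about 46.5 s of the 118 s allowed: grey stone, then white stone on top, then can, then mallet. After a first placing 3.4 mm off line, I regripped the mallet and shifted it.

Last checks, measured from the camera images:

| Thing | Result |
|---|---|
| Grey stone (measured before the white stone went on) | gap to strop about 29.6 mm, parallel to about 0.3°, 1.6 mm from level with the strop's middle |
| White stone | centred on the grey one to under 1 mm, direction about 0.5° off the strop's |
| Oil can | gap about 30 mm, within 1 mm of the strop's middle line, upright |
| Mallet | gap about 29 to 30 mm, upright; top view puts it about 1 mm off the blank's middle line, side view up to 2 mm the other way |
| Glue, offcut, tin | had not moved by the top-view check before the mallet regrip; not measured again after it |

- **Camera disagreement:** the wrist camera read up to about 4 mm off the fixed cameras along one tool axis. I trusted the top and side cameras for the final placings.
- **Force on the mallet:** at its first set-down the wrist force reached about 24 N before release, well under the limits.

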